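# Square a reference block into a microscope's corner fixture and clamp it

## Task

Take the T-tipped push stick out of its leaning holder and use it to nudge the square steel block along the fixture plate into the corner under the microscope, until it lies flat against both rails, with the clamp still open; no part of the robot may touch the block itself. Then put the stick back in its holder, tip down, and swing the clamp lever anticlockwise until the resistance has peaked, stopping just past the peak so that the eccentric holds the block against the rails. Let go of everything; do not knock the microscope, and leave the oil bottle, the vial and the bushing where they stand.

Things in the scene. Friction and masses are not known exactly. Their poses are not given: they have to be found in the camera images.
- fixture: fixed dark steel plate 230 x 150 x 15 mm; origin: centre of its underside; x along its long side (leftwards for the robot), z up, y = z cross x (back towards the robot). Two aluminium rails stand 9 mm above it and form a square corner: end rail (inner face x = +60 mm, y = -48 to +34 mm) and side rail (inner face y = -50 mm, x = -107 to +60 mm). A 24 mm column, 190 mm high, stands at x = +96, y = -20 mm
- microscope: fixed to the fixture, same origin and axes. Black ring light, 104 mm diameter, axis at x = +30, y = -20 mm, 75 to 97 mm above the bench; on it a 42 mm white tube up to 184 mm; grey bracket at 124 to 170 mm back to the column. It bars the way straight down to the corner: reach in under it with the stick slanted 30 to 45 degrees, handle to -x (right)
- corner_seat (a point): on the plate's top, 15 mm above the bench, under the middle of the ring light: where the centre of the block's underside lies when the block touches both rails (x = +30, y = -20 mm of the fixture)
- block: square ground-steel block 60 x 60 x 12 mm, 0.26 to 0.43 kg, flat on the open end of the plate; origin: centre of its underside; x, y along its sides. Starts 55 to 90 mm short of its seat in the fixture's x, 10 to 45 mm off in +y, turned up to 0.3 rad. The clamp's disc stands on the +y side of the seat (from x = +20 mm on), so slide the block to the side rail first, then along it
- stick: push stick, 180 mm long, 0.09 kg; origin: centre of the slippery white nylon cross bar at its tip (round, 10 mm thick, 28 mm long, along the stick's y); +z up the stick. Steel shaft 8 mm thick to z = 95 mm, then a wooden handle 15 (x) by 18 mm (y) to z = 175 mm. Starts in the holder, leaning 35 degrees, tip down to the left, handle to the right
- stick_grip (a point): middle of the stick's wooden handle, 135 mm up from the cross bar's centre
- holder: fixed: grey foot 104 x 76 x 12 mm with a rectangular aluminium sleeve for the stick (inside 26 mm by 44 mm, the 44 mm along y; 80 mm deep) leaning 35 degrees, mouth to the right (holder's -x); origin: centre of the foot's underside; x leftwards for the robot, z up. Sleeve axis from floor to mouth: (-0.574, 0, 0.819)
- holder_mouth (a point): centre of the sleeve's mouth; axes as the holder's
- holder_floor (a point): centre of the sleeve's inner floor, 80 mm down its axis from the mouth
- clamp (a joint): lever angle (rad), 0 open, growing anticlockwise seen from above; starts 0.05 to 0.25, stays where it is left. Lever direction from the pivot in the fixture: pi - 1.50 + angle, anticlockwise from +x. An eccentric disc (26 mm, 7 mm off-centre) bites the seated block from about 1.0, is tightest at 1.50 (lever along -x); 1.53 to 1.82 is just past the peak, further on it lets go
- clamp_pivot (a point): on the lever's vertical axis at the height of the knob's middle (x = +42, y = +29 mm of the fixture, 64 mm above the bench)
- clamp_grip (a point): middle of the black upright knob at the lever's end: 22 mm diameter, its straight part 41 to 77 mm above the bench, 95 mm from the pivot; grip it from above; turning it takes up to about 15 N there
- oil_bottle: cream oil bottle with red nozzle, standing, 41 mm diameter, 130 mm tall; origin at its underside
- sample_vial: white vial with blue cap, standing, 27 mm diameter, 52 mm tall; origin at its underside
- bushing: bronze bushing, 36 mm diameter, 30 mm tall; origin at its underside

How it is judged:
On the way, in this order (a step that is already met when the one before it is completed fails the run):
1. the block has been nudged home against both rails while the clamp is still open (lever angle below 0.7) (x of block in the frame of fixture between 0.0282 and 0.0318 m and y of block in the frame of fixture between -0.0218 and -0.0182 m and angle between the x axis of block and the x axis of fixture, either way round below 0.03 rad and z of block in the frame of fixture below 0.0165 m and angle between block's own z axis and vertical below 0.03 rad and value of joint clamp below 0.7 rad), for 0.2 s.
2. the clamp lever has been swung just past its tightest point (value of joint clamp between 1.53 and 1.82 rad), for 0.2 s.
At the end, for the whole second after the job is handed in: block flat in the corner, within 1.8 mm of both rails and 0.03 rad of square; clamp lever at 1.53 to 1.82 rad, its disc pressing the block with over 2 N; stick back in its holder, tip down, cross bar within 30 mm of the sleeve floor; all released and at rest (all of step 2 and x of block in the frame of fixture between 0.0282 and 0.0318 m and y of block in the frame of fixture between -0.0218 and -0.0182 m and angle between the x axis of block and the x axis of fixture, either way round below 0.03 rad and z of block in the frame of fixture below 0.0165 m and angle between block's own z axis and vertical below 0.03 rad and contact force between clamp and block above 2 N and distance between stick and holder_floor below 0.03 m and z of stick in the frame of holder below 0.05 m and angle between stick's own z axis and vertical below 0.9 rad and linear speed of stick below 0.02 m/s and linear speed of block below 0.01 m/s); the robot touches nothing.
It fails at once if the robot touches the block itself (only the stick and the clamp may) (contact force between any of the fingers, the arm and block above 0.5 N).
It fails at once if the microscope is knocked (more than 8 N) (contact force between anything else and microscope above 8 N).
It fails at once if the oil bottle, vial or bushing is moved more than 15 mm or tipped (distance of any of oil_bottle, sample_vial, bushing from where it was at the start of the episode above 0.015 m or angle between any of oil_bottle, sample_vial, bushing's own z axis and vertical above 0.3 rad).
It also fails if it takes over 69 s, if anything falls off the work surface, if the arm or the gripper's body presses on something with over 40 N, if the wrist force passes 120 N, or if a joint passes its speed limit or range.

## Robot

A 6-joint arm with a two-finger parallel gripper is mounted at the origin on a cart in front of the work surface, level with it; the furniture and walls round the work are solid. World frame = base frame: x ahead of the robot, y to its left, z up, the work surface at z = 0. Lengths are in m, angles in rad, forces in N, time in s.
With the tool pointing down it reaches from about 0.425 to 0.95 m from the base axis. Payload 3.5 kg.
Tool frame: the origin (TCP) lies midway between the tips of the shut fingers; the grasp point (between the pads) lies 19 mm behind it (grasp_offset is the distance from the TCP to the grasp point, in m); y points along the fingers, z is the direction in which the jaws open and shut, and the axes are right-handed (so a half turn about y gives the same grasp; the last joint's range is limited). The gripper opens to 85 mm and grips with 20 to 120 N. Pads are 22 mm wide; open, the fingers measure 114 mm over their backs; the gripper's body (76 mm by 85 mm) begins 54 mm behind the grasp point. The pads swing forward as they close: fully open they stand 13 mm farther back than shut.
Start: joints at [1.029, 0.286, 1.577, -0, 1.279, -0.15], TCP at [0.258, 0.624, 0.231] pointing down, gripper open.
Joint ranges: [-2.77, 2.77], [-0.9, 2.22], [0.21, 2.48], [-1.53, 4.67], [0.24, 2.81], [-2.84, 2.84]. Speed limits (rad/s): [2.79, 2.79, 3.14, 3.14, 3.14, 3.14].

## Interface

Orientations are given as a 3x3 rotation matrix whose columns are the frame's x, y, z axes.
In Python, from rig import * gives the robot as it stands.
- The arm moves only by the tool move_arm, never from a script. Its arguments are lists of equal length, an entry for each row: "dp": the shift along the tool's x, y, z in m, a list of three; "rotation": the turn, a rotation vector about the tool's x, y, z in degrees, a list of three; "jaw": the finger opening in m, from 0 to 0.0854. A call has 1 to 20 rows; each row shifts and turns the pose as measured when the row begins, along the tool's axes as they then stand; what a row does not reach is not made up. A row lasts 1/8 s, in which the tool goes at most 62.5 mm and 10.7 degrees, less where a joint would pass 70% of its speed; a pose out of reach is approached as far as the arm can. A call is refused whole if a number of a shift passes 0.0625 or a number of a turn 10.7, either way. A call with a gripper value outside its range is refused whole. The fingers move at their own pace and stop on an object; "grip_force" is the grip in N (left out, the last holds). Time passes only in rows, so rows that do not move let the fingers close. It gives the time, the measured TCP pose, the force and the opening at its end, in the units of the state.
- read_state(): the state, without advancing time (a new reading comes with each control period).
- grab_frame(name): name is "side" or "top" or "wrist"; returns the picture (420x560x3 uint8, blue, green, red); there is no depth.
- camera_model(name): a dict with "vertical_fov" (degrees; the focal length in pixels is half the picture's height over the tangent of half this angle, whatever the lens; pixels are square), "cx", "cy" (the principal point, pixels), "origin" and "rotation" of the camera in the world. Camera axes: x right, y down, z forward; pixel columns grow to the right and rows downward; lengths in m; the calibration is good to about 2 mm. A picture is of the moment at which its call begins: read the wrist's pose just before it. camera_model takes no time and is no camera call; for the wrist camera it gives the pose at the moment of the call.
- sign_off(): hands the job in, once; it reports no verdict.
The state is a dict: "t": time; "qpos": joint angles; "joint_velocities": joint speeds; "joint_efforts": joint torques, N m; "eef_pos": TCP position; "eef_rot": TCP orientation; "contact_force": force on the tool from outside, world axes, zero at the start; "ft_torque": the same for the moment, N m; "width": finger opening in m.
Only numpy, scipy, OpenCV 4.12 (cv2) and the standard library are available. Lean on these libraries where they do the work, as an engineer would, in place of code of your own. Each camera call takes 0.05 s, during which the arm holds its last target.

## Working session

There is one attempt and no reset: what is moved stays moved. The work goes in short steps, Python scripts to look and compute and a tool call to move; the robot and the scene stay as the last step left them, time stands still between calls to the robot, and variables do not carry over. Pictures are saved under pics/ and viewed, and the job is handed in when it is done.

Besides the shell and the picture viewer there is one more tool, called after ">>>" as name(argument=value, ...), one argument or row to a line, values as JSON. move_arm: Moves the arm, as the interface text tells. Its arguments: {"type":"object","properties":{"dp":{"type":"array","items":{"type":"array","items":{"type":"number"}}},"rotation":{"type":"array","items":{"type":"array","items":{"type":"number"}}},"jaw":{"type":"array","items":{"type":"number"}},"grip_force":{"type":"number"}},"required":["dp","rotation","jaw"]}

```bash
ls; mkdir -p pics
python3 - <<'E'
from rig import *
import cv2
s=read_state();print(s)
for n in ("side","top","wrist"):
    m=camera_model(n);print(n,m)
    cv2.imwrite(f"pics/{n}0.png",grab_frame(n))
E
```

```text
pics
{'t': 0.0, 'qpos': array([ 1.02899335e+00,  2.87179590e-01,  1.57820760e+00,  1.61558626e-05,
        1.27857573e+00, -1.50018892e-01]), 'joint_velocities': array([ 4.55921253e-04, -2.58641036e-04, -3.06255549e-05,  4.06041072e-04,
       -1.39070499e-03,  1.06624512e-03]), 'joint_efforts': array([ 3.61503025e-04, -4.05988276e+01, -2.92630792e+01, -1.56415495e-04,
        5.80530395e-03,  4.38409586e-06]), 'eef_pos': array([0.2573753 , 0.62328762, 0.22992132]), 'eef_rot': array([[ 9.24227289e-01, -1.23555561e-03,  3.81840794e-01],
       [-3.81842614e-01, -2.02281563e-03,  9.24225149e-01],
       [-3.69538039e-04, -9.99997191e-01, -2.34132919e-03]]), 'contact_force': array([-0.23553854,  0.01513436,  0.12501548]), 'ft_torque': array([ 0.00645183, -0.00400346, -0.0201479 ]), 'width': 0.08545491542646776}
side {'vertical_fov': 56.09028548130119, 'cx': 277.09935189902933, 'cy': 208.11975203749301, 'origin': array([0.18613689, 0.48450317, 0.52627265]), 'rotation': array([[-0.92240858, -0.16029114,  0.35138178],
       [-0.38541299,  0.44065228, -0.81072955],
       [-0.02488442, -0.88325099, -0.46823973]])}
top {'vertical_fov': 43.39082557761421, 'cx': 280.4445280649015, 'cy': 208.50378643413896, 'origin': array([ 0.27208617, -0.21417105,  1.17816017]), 'rotation': array([[-0.01948047, -0.98185026,  0.18865468],
       [-0.99978595,  0.02044523,  0.00316902],
       [-0.00696859, -0.18855256, -0.98203838]])}
wrist {'vertical_fov': 61.54852277819051, 'cx': 277.6191339257627, 'cy': 208.74820715825695, 'origin': array([0.18404276, 0.65315014, 0.37322721]), 'rotation': array([[ 0.38135202,  0.8800326 ,  0.28304287],
       [ 0.92442683, -0.36224687, -0.11921512],
       [-0.0023818 ,  0.30711535, -0.95166932]])}
```

View pics/side0.png

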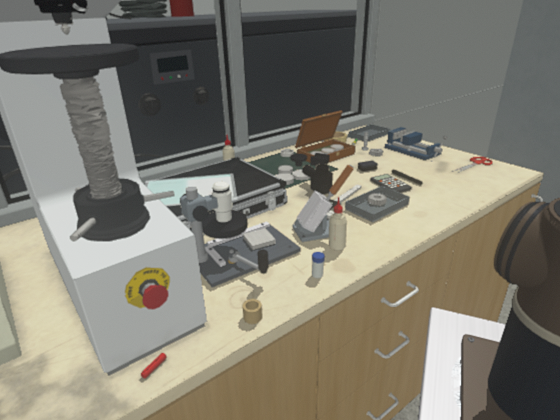

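View pics/top0.png

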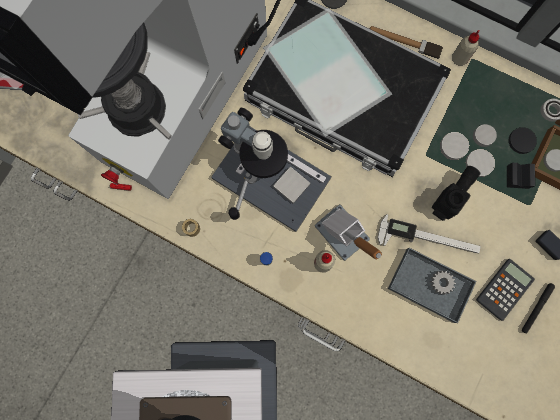

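View pics/wrist0.png

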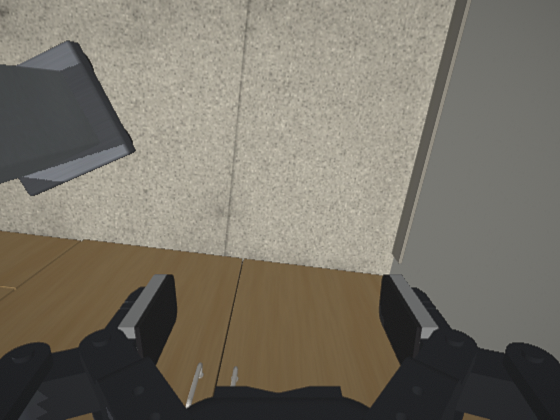

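Run:
```python
import cv2
a=cv2.imread("pics/top0.png")[95:280,170:400]
cv2.imwrite("pics/topc.png",cv2.resize(a,None,fx=3.4,fy=3.2,interpolation=cv2.INTER_CUBIC))
a=cv2.imread("pics/side0.png")[150:335,170:420]
cv2.imwrite("pics/sidec.png",cv2.resize(a,None,fx=3.2,fy=3.2,interpolation=cv2.INTER_CUBIC))
```

```text
(no output)
```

View pics/topc.png

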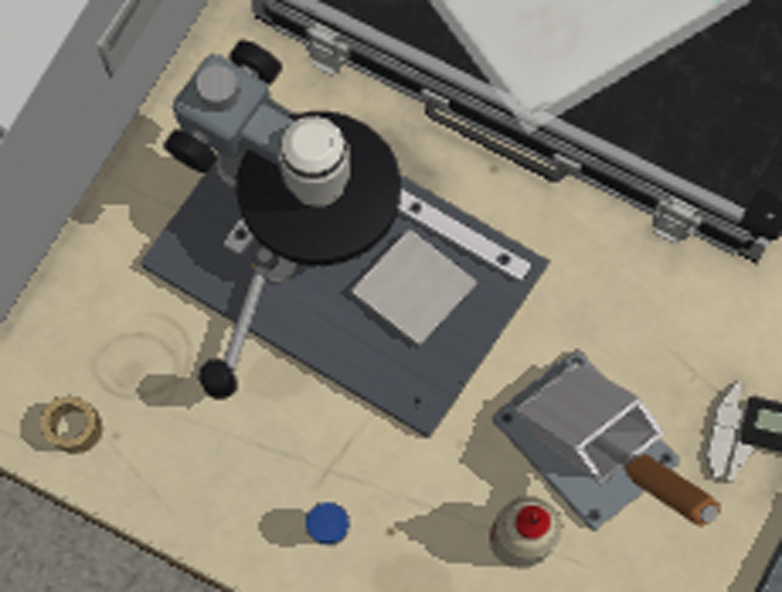

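View pics/sidec.png

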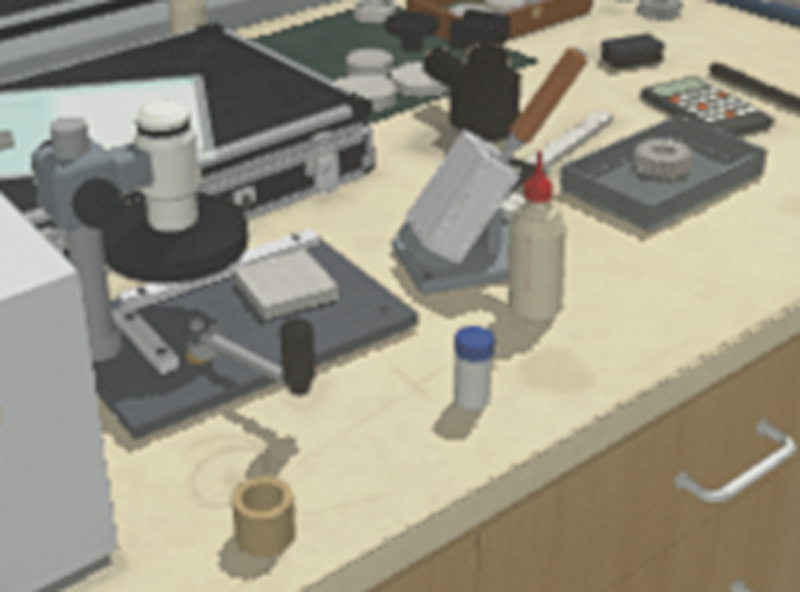

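```bash
cat > h.py <<'E'
import numpy as np, cv2
from scipy.optimize import least_squares
from scipy.spatial.transform import Rotation as R
class Cam:
    def __init__(s,m):
        s.o=np.array(m['origin']);s.R=np.array(m['rotation']);s.f=210/np.tan(np.radians(m['vertical_fov']/2));s.c=np.array([m['cx'],m['cy']])
    def proj(s,P):
        q=(np.atleast_2d(P)-s.o)@s.R; return q[:,:2]/q[:,2:]*s.f+s.c
    def ray(s,u): 
        d=s.R@np.r_[(np.array(u)-s.c)/s.f,1]; return d
    def atz(s,u,z):
        d=s.ray(u); return s.o+d*(z-s.o[2])/d[2]
def pose(p,P):
    c,s=np.cos(p[2]),np.sin(p[2]); P=np.atleast_2d(P)
    return np.c_[c*P[:,0]-s*P[:,1]+p[0],s*P[:,0]+c*P[:,1]+p[1],P[:,2]]
def T(u): return np.array(u)/[3.4,3.2]+[170,95]
def S(u): return np.array(u)/3.2+[170,150]
def fit(obs,p0):
    # obs: list (cam, uv, localpt)
    def f(p): return np.concatenate([(c.proj(pose(p,P))[0]-uv) for c,uv,P in obs])
    r=least_squares(f,p0,loss='soft_l1'); return r.x, f(r.x).reshape(-1,2)
E
cat > f0.py <<'E'
from rig import *
from h import *
t=Cam(camera_model("top"));s=Cam(camera_model("side"))
m=.001
L=lambda *a:np.array(a)*m
o=[(t,T((549,262)),L(-115,-75,15)),(t,T((428,436)),L(-115,75,15)),(t,T((141,264)),L(115,75,15)),
(s,S((416,318)),L(-115,75,15)),(s,S((133,430)),L(115,75,15)),(s,S((320,236)),L(-115,-75,15)),
(t,T((319,187)),L(30,-20,97))]
for oo in (o[:3],o[3:6],o):
    F,r=fit(oo,[.5,.1,.6]);print("fix",F.round(4),r.round(1).tolist())
np.set_printoptions(suppress=True)
g=lambda P:np.array(P)*m
b=[((413,231),(-30,-30,12)),((476,283),(-30,-30,12))]
# block in world: centre of top corners
tb=np.array([t.atz(T(u),.027) for u in ((413,231),(476,283),(418,344),(352,290))])
sb=np.array([s.atz(S(u),.027) for u in ((301,248),(338,293),(273,319),(236,281))])
print(tb.round(4),sb.round(4))
hc=[(t,T((578,352)),L(52,-38,12)),(t,T((495,420)),L(52,38,12)),(t,T((597,528)),L(-52,38,12)),(t,T((678,460)),L(-52,-38,12))]
H,r=fit(hc,[.4,-.1,.6]);print("holder",H,r.round(1).tolist())
for n,u,z in (("knob",(218,378),.08),("bottle",(533,520),.125),("vial",(327,522),.052),("bush",(71,421),.03)): print(n,t.atz(T(u),z).round(4))
for n,u,z in (("vial",(475,335),.052),("bush",(263,492),.03),("bottle base",(535,310),.0)): print(n,s.atz(S(u),z).round(4))
E
python3 f0.py
```

```text
fix [ 0.5689 -0.191   0.9764] [[0.3, -0.2], [0.2, 0.4], [-0.6, -0.3]]
fix [ 0.5629 -0.1837  0.9538] [[3.1, -0.1], [-0.7, 0.4], [-0.4, -1.3]]
fix [ 0.5679 -0.1903  0.972 ] [[0.0, 0.5], [-0.3, 1.0], [-0.9, -0.1], [2.0, -2.6], [-0.1, -1.8], [-2.0, -3.0], [-0.4, -0.6]]
[[ 0.5875 -0.2372  0.027 ]
 [ 0.549  -0.2778  0.027 ]
 [ 0.5063 -0.2385  0.027 ]
 [ 0.5457 -0.196   0.027 ]] [[ 0.5517 -0.2742  0.027 ]
 [ 0.4998 -0.2251  0.027 ]
 [ 0.5298 -0.1779  0.027 ]
 [ 0.5773 -0.2137  0.027 ]]
holder [ 0.43903374 -0.34806788  0.69031789] [[-0.2, -0.9], [-1.1, -0.3], [0.1, 1.2], [1.7, 0.2]]
knob [ 0.4751 -0.1124  0.08  ]
bottle [ 0.373  -0.3012  0.125 ]
vial [ 0.3812 -0.178   0.052 ]
bush [ 0.4563 -0.0124  0.03  ]
vial [ 0.3805 -0.1744  0.052 ]
bush [ 0.4564 -0.0107  0.03  ]
bottle base [ 0.3698 -0.2935  0.    ]
```

```bash
cat > f1.py <<'E'
from rig import *
from h import *
np.set_printoptions(suppress=True,precision=4)
t=Cam(camera_model("top"));s=Cam(camera_model("side"))
def tri(ut,us):
    d1,d2=t.ray(ut),s.ray(us)
    k=np.linalg.lstsq(np.c_[d1,-d2],s.o-t.o,rcond=None)[0]
    a,b=t.o+k[0]*d1,s.o+k[1]*d2
    return (a+b)/2,np.linalg.norm(a-b)
print("handle end",tri(T((707,511)),S((577,55))))
print("ring ctr?",tri(T((319,187)),S((175,228))))
print("tube top",tri(T((313,143)),S((163,110))))
print("nozzle",tri(T((533,518)),S((538,160))))
print("knob top",tri(T((218,375)),S((298,325))))
print("mach front-right bottom/top", [t.atz((170,196),z) for z in (0,.2)], tri((165,193),(200,325)))
for u in ((75,130),(170,196),(250,80)): print(u,t.atz(u,0.2))
for u in ((60,0),(145,60),(205,0)): print(u,t.atz(u,0.5))
print("mouth corners",tri(T((641,397)),S((468,131))),tri(T((662,435)),S((517,150))))
E
python3 f1.py
python3 - <<'E'
import cv2
a=cv2.imread("pics/side0.png")[180:250,285:365]
cv2.imwrite("pics/sh.png",cv2.resize(a,None,fx=8,fy=8,interpolation=cv2.INTER_CUBIC))
a=cv2.imread("pics/top0.png")[195:265,305:390]
cv2.imwrite("pics/th.png",cv2.resize(a,None,fx=8,fy=8,interpolation=cv2.INTER_CUBIC))
E
```

```text
handle end (array([ 0.3727, -0.3964,  0.1645]), np.float64(0.0002369163195318283))
ring ctr? (array([ 0.6028, -0.1773,  0.087 ]), np.float64(0.0002757126954710989))
tube top (array([ 0.6032, -0.1774,  0.1782]), np.float64(0.0007976170920752215))
nozzle (array([ 0.3751, -0.3015,  0.1206]), np.float64(0.0008713690842237821))
knob top (array([ 0.478 , -0.112 ,  0.0762]), np.float64(0.00029316418003477257))
mach front-right bottom/top [array([0.5328, 0.0416, 0.    ]), array([ 0.4885, -0.0018,  0.2   ])] (array([0.5364, 0.0508, 0.0057]), np.float64(0.00497065397124692))
(75, 130) [0.624  0.1861 0.2   ]
(170, 196) [ 0.4885 -0.0018  0.2   ]
(250, 80) [ 0.7203 -0.1558  0.2   ]
(60, 0) [0.7104 0.0952 0.5   ]
(145, 60) [ 0.6158 -0.0284  0.5   ]
(205, 0) [ 0.7054 -0.1109  0.5   ]
mouth corners (array([ 0.4516, -0.3723,  0.0997]), np.float64(0.004188419578123096)) (array([ 0.4225, -0.3878,  0.082 ]), np.float64(0.017452572315655474))
```

View pics/sh.png

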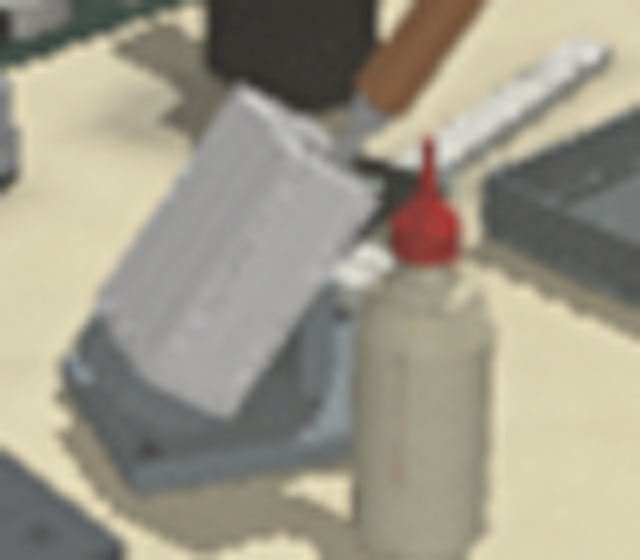

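View pics/th.png

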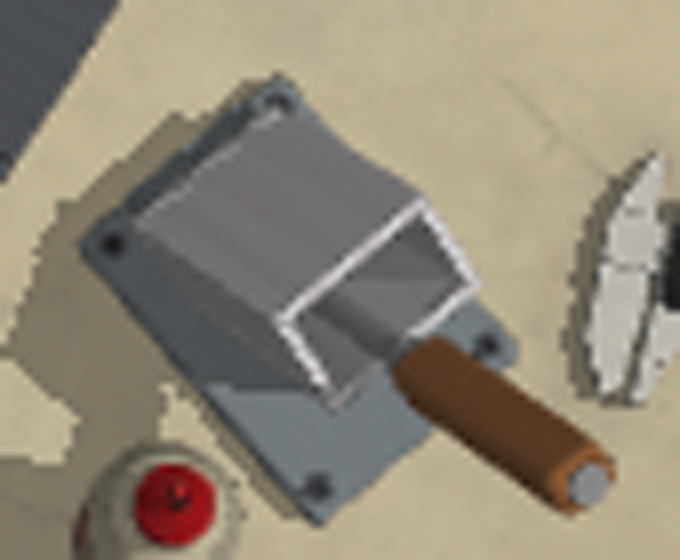

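>>> move_arm(
  dp=[
    [0,-0.03,-0.054],
    [0,-0.03,-0.054],
    [0,-0.03,-0.054],
    [0,-0.03,-0.054],
    [0.058,-0.01,-0.004],
    [0.058,0,-0.004],
    [0.058,0,-0.004],
    [0.058,0,-0.004],
    [0.058,0,-0.004],
  ],
  rotation=[
    [0,0,0],
    [0,0,0],
    [0,0,0],
    [0,0,0],
    [0,7.5,0],
    [0,7.5,0],
    [0,7.5,0],
    [0,7.5,0],
    [0,7.5,0],
  ],
  jaw=[0.05,0.05,0.05,0.05,0.05,0.05,0.05,0.05,0.05],
)

```text
t: 1.27
eef_pos: [0.3887, 0.2254, 0.36]
eef_rot: [[0.491, -0.003, 0.871], [-0.871, -0.009, 0.491], [0.007, -1.0, -0.007]]
contact_force: [1.0, 0.3, 0.9]
width: 0.0498
```

>>> move_arm(
  dp=[
    [0.058,0,-0.004],
    [0.058,0,-0.004],
    [0.058,0,-0.004],
    [0.058,0,-0.004],
    [0.058,0,-0.004],
    [0.058,0,-0.004],
    [0.058,0,-0.004],
    [0.058,0,-0.004],
  ],
  rotation=[
    [0,8,0],
    [0,8,0],
    [0,8,0],
    [0,8,0],
    [0,8,0],
    [0,8,0],
    [0,8,0],
    [0,8,0],
  ],
  jaw=[0.05,0.05,0.05,0.05,0.05,0.05,0.05,0.05],
)

```text
t: 2.28
eef_pos: [0.3604, -0.2285, 0.3609]
eef_rot: [[-0.598, -0.004, 0.801], [-0.801, -0.008, -0.598], [0.009, -1.0, 0.001]]
contact_force: [-0.0, -0.1, 0.8]
width: 0.0499
```

```bash
cat > shot.py <<'E'
import sys,json
from rig import *
from h import *
n,name=sys.argv[1],sys.argv[2]
s=read_state();m=camera_model(n);f=grab_frame(n)
cv2.imwrite(f"pics/{name}.png",f);json.dump({k:(v.tolist() if hasattr(v,'tolist') else v) for k,v in m.items()},open(f"pics/{name}.json","w"))
print(s['t'],s['eef_pos'].round(4).tolist(),s['eef_rot'].round(3).tolist(),s['width'],s['contact_force'].round(2),s['qpos'].round(2).tolist())
E
python3 shot.py wrist w1
```

```text
2.275 [0.3604, -0.2285, 0.3609] [[-0.598, -0.004, 0.801], [-0.801, -0.008, -0.598], [0.009, -1.0, 0.001]] 0.04992638500911074 [-0.03 -0.13  0.83] [-0.8, -0.36, 1.97, -0.01, 1.53, -0.16]
```

View pics/w1.png

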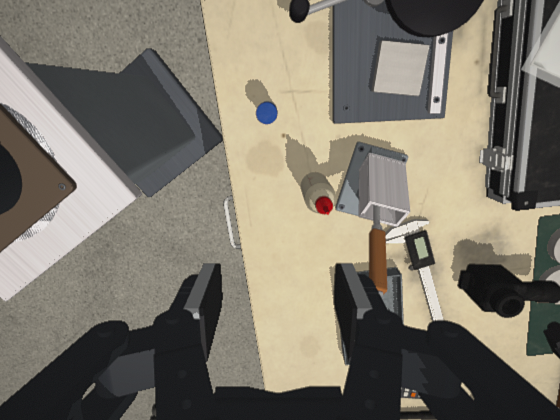

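Run:
```python
import cv2
a=cv2.imread("pics/w1.png")
cv2.imwrite("pics/w1h.png",cv2.resize(a[130:300,300:440],None,fx=4.5,fy=3.5,interpolation=cv2.INTER_CUBIC))
cv2.imwrite("pics/w1f.png",cv2.resize(a[0:130,280:480],None,fx=4,fy=4,interpolation=cv2.INTER_CUBIC))
```

```text
(no output)
```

View pics/w1h.png

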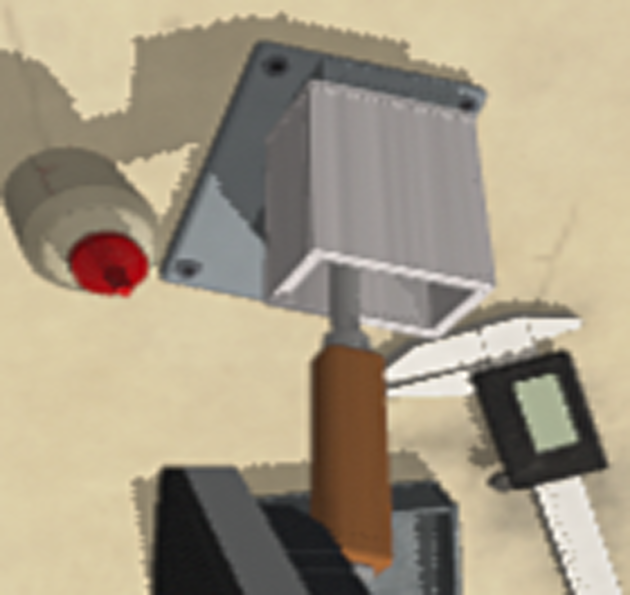

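View pics/w1f.png

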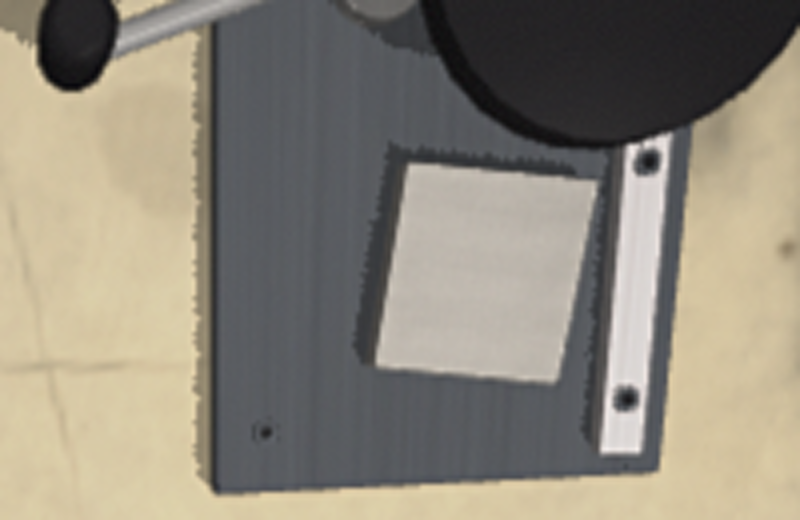

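```bash
cat > f2.py <<'E'
from rig import *
from h import *
import json
np.set_printoptions(suppress=True,precision=4)
t=Cam(camera_model("top"));s=Cam(camera_model("side"));w=Cam(json.load(open("pics/w1.json")))
L=lambda *a:np.array(a)*.001
WF=lambda u:np.array(u)/4+[280,0]
WH=lambda u:np.array(u)/[4.5,3.5]+[300,130]
ow=[(w,WF((216,492)),L(-115,75,15)),(w,WF((659,470)),L(-115,-75,15)),(w,WF((599,453)),L(-107,-50,24)),(w,WF((213,20)),L(-115+230*.5,75,15))][:3]
ot=[(t,T((549,262)),L(-115,-75,15)),(t,T((428,436)),L(-115,75,15)),(t,T((141,264)),L(115,75,15)),(t,T((319,187)),L(30,-20,97))]
for o in (ow,ot,ow+ot):
    F,r=fit(o,[.57,-.19,.97]);print("fix",F,r.round(1).tolist())
inv=lambda P:pose([0,0,-F[2]],np.atleast_2d(P)-[F[0],F[1],0])
bw=inv([w.atz(WF(u),.027) for u in ((408,162),(600,181),(556,383),(373,366))])*1000
bt=inv([t.atz(T(u),.027) for u in ((352,290),(413,231),(476,283),(418,344))])*1000
for b in (bw,bt):
    d=(b[0]+b[1]-b[2]-b[3])/2; e=(b[0]+b[3]-b[1]-b[2])/2
    print("block",b.round(1).tolist(),b.mean(0),np.linalg.norm(d),np.linalg.norm(e),np.arctan2(d[1],d[0]),np.arctan2(-e[0],e[1]))
TH=lambda u:np.array(u)/8+[305,195]
hw=[(w,WH((258,43)),L(52,38,12)),(w,WH((485,88)),L(52,-38,12)),(w,WH((163,275)),L(-52,38,12))]
ht=[(t,TH((278,80)),L(52,-38,12)),(t,TH((85,245)),L(52,38,12)),(t,TH((320,520)),L(-52,38,12)),(t,TH((515,350)),L(-52,-38,12))]
for o in (hw,ht,hw+ht):
    H,r=fit(o,[.44,-.35,.7]);print("holder",H,r.round(1).tolist())
def tri(l):
    A=np.zeros((3,3));b=np.zeros(3)
    for c,u in l:
        d=c.ray(u);d/=np.linalg.norm(d);M=np.eye(3)-np.outer(d,d);A+=M;b+=M@c.o
    p=np.linalg.solve(A,b); return p,[ (c.proj(p)[0]-u).round(1).tolist() for c,u in l]
he=tri([(t,TH((588,485))),(w,WH((370,562))),(s,S((577,55)))]);print("end",he)
hb=tri([(t,TH((405,348))),(w,WH((348,345))),(s,np.array((375,100))/8+[285,180])]);print("bottom",hb)
a=he[0]-hb[0];print(np.linalg.norm(a),a/np.linalg.norm(a),np.arctan2(-a[1],-a[0]))
for nm,l in (("mA",[(t,TH((278,318))),(w,WH((318,254)))]),("mB",[(t,TH((425,205))),(w,WH((492,288)))]),("mC",[(t,TH((475,285))),(w,WH((435,332)))]),("mD",[(t,TH((335,405))),(w,WH((272,299)))])): print(nm,tri(l))
print("bottle", tri([(t,TH((178,493))),(w,WH((122,290)))]))
E
python3 f2.py
```

```text
fix [ 0.5705 -0.1899  0.9756] [[-0.5, 0.1], [0.4, 0.3], [0.0, -0.3]]
fix [ 0.5683 -0.1911  0.9769] [[0.3, 0.0], [0.3, 0.7], [-0.6, 0.0], [-0.1, -0.8]]
fix [ 0.5695 -0.1901  0.9804] [[-0.6, 0.9], [0.3, 0.6], [-0.1, 0.1], [-0.1, -0.7], [0.0, 0.0], [-1.0, -0.3], [-0.7, -1.3]]
block [[-16.8, 17.1, 27.0], [-25.2, -42.2, 27.0], [-84.1, -33.2, 27.0], [-75.9, 25.8, 27.0]] [-50.5031  -8.1242  27.    ] 59.6857783056681 59.761419582037554 -0.1485855569555444 -0.13861855491135594
block [[-18.2, 16.5, 27.0], [-29.1, -41.2, 27.0], [-84.3, -31.8, 27.0], [-75.5, 25.6, 27.0]] [-51.764   -7.7117  27.    ] 56.99876453520242 58.3567191473084 -0.16289163356351274 -0.16968941321862194
holder [ 0.4403 -0.3464  0.6879] [[-0.2, -0.6], [1.2, -0.3], [-0.9, 2.3]]
holder [ 0.4396 -0.3473  0.6817] [[-0.0, -1.1], [-1.4, -0.2], [0.0, 1.0], [1.3, 0.2]]
holder [ 0.44   -0.3466  0.6858] [[-0.1, -0.3], [1.2, 0.1], [-1.0, 2.5], [-0.5, -1.3], [-1.8, -0.3], [-0.1, 0.8], [1.0, -0.1]]
end (array([ 0.3733, -0.3988,  0.1638]), [[0.6, -1.3], [-2.7, -0.2], [0.0, -0.1]])
bottom (array([ 0.4099, -0.3637,  0.1061]), [[0.3, 1.2], [-0.2, 0.1], [-1.2, -0.2]])
0.07683387609295063 [-0.4765 -0.457   0.751 ] 0.7645100792056287
mA (array([ 0.4211, -0.3312,  0.1051]), [[0.0, -0.1], [-0.1, 0.0]])
mB (array([ 0.4512, -0.3708,  0.1016]), [[0.1, -0.5], [-0.9, 0.3]])
mC (array([ 0.4322, -0.3855,  0.083 ]), [[0.1, -0.3], [-0.5, 0.1]])
mD (array([ 0.4019, -0.3481,  0.0804]), [[0.1, -0.3], [-0.6, 0.1]])
bottle (array([ 0.3745, -0.3021,  0.1291]), [[0.1, -0.1], [-0.3, 0.0]])
```

```bash
cat > plan.py <<'E'
from rig import *
from h import *
from scipy.spatial.transform import Slerp
np.set_printoptions(suppress=True,precision=4)
def Rt(heading,lean=0.0):
    """tool y down, z horizontal at heading; lean (rad) turns about tool z: + tips finger dir toward tool +x"""
    z=np.array([np.cos(heading),np.sin(heading),0]);y0=np.array([0,0,-1.]);x0=np.cross(y0,z)
    y=np.cos(lean)*y0+np.sin(lean)*x0
    return np.c_[np.cross(y,z),y,z]
def rows(wps,p=None,Rm=None):
    """wps: list of (pos,R,n)"""
    s=read_state()
    p=s['eef_pos'] if p is None else p; Rm=s['eef_rot'] if Rm is None else Rm
    U,_,V=np.linalg.svd(Rm);Rm=U@V
    dps=[];ros=[]
    for q,R2,n in wps:
        sl=Slerp([0,1],R.from_matrix([Rm,R2])); p0=np.array(p);q=np.array(q)
        for i in range(n):
            Ra=sl(i/n).as_matrix();Rb=sl((i+1)/n).as_matrix()
            dps.append([float(v) for v in (Ra.T@((q-p0)/n)).round(4)])
            ros.append([float(v) for v in np.degrees(R.from_matrix(Ra.T@Rb).as_rotvec()).round(1)])
        p,Rm=q,R2
    print(dps);print(ros);print("max",np.abs(dps).max(),np.abs(ros).max(),len(dps))
E
python3 - <<'E'
from plan import *
rows([((.392,-.382,.30),Rt(-.90),3),((.392,-.382,.165),Rt(-.90),3)])
E
```

```text
[[0.0318, 0.0208, 0.0393], [0.0286, 0.0206, 0.0418], [0.0251, 0.0204, 0.044], [0.0, 0.045, -0.0], [0.0, 0.045, -0.0], [0.0, 0.045, -0.0]]
[[-0.0, 4.7, 0.3], [-0.0, 4.7, 0.3], [-0.0, 4.7, 0.3], [0.0, 0.0, 0.0], [0.0, 0.0, 0.0], [0.0, 0.0, 0.0]]
max 0.045 4.7 6
```

>>> move_arm(
  dp=[
    [0.032,0.021,0.039],
    [0.0285,0.0205,0.042],
    [0.025,0.0205,0.044],
    [0,0.045,0],
    [0,0.045,0],
    [0,0.045,0],
    [0,0,0],
  ],
  rotation=[
    [0,4.7,0.3],
    [0,4.7,0.3],
    [0,4.7,0.3],
    [0,0,0],
    [0,0,0],
    [0,0,0],
    [0,0,0],
  ],
  jaw=[0.05,0.05,0.05,0.05,0.05,0.05,0.05],
)

```text
t: 3.2
eef_pos: [0.3914, -0.3893, 0.1598]
eef_rot: [[-0.791, 0.005, 0.612], [-0.612, -0.001, -0.791], [-0.003, -1.0, 0.004]]
contact_force: [0.4, 0.3, -0.6]
width: 0.05
```

```bash
python3 shot.py wrist w2
```

```text
3.2 [0.3914, -0.3893, 0.1598] [[-0.791, 0.005, 0.612], [-0.612, -0.001, -0.791], [-0.003, -1.0, 0.004]] 0.04995055450393238 [ 0.37  0.28 -0.61] [-0.97, 0.09, 1.95, 0.0, 1.11, -0.06]
```

View pics/w2.png

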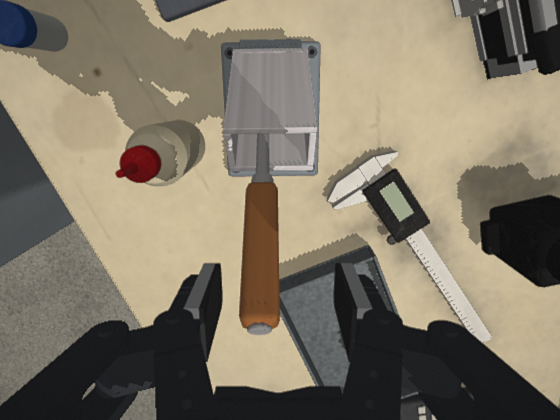

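```bash
cat >> f2.py <<'E'
print("-----")
w2=Cam(json.load(open("pics/w2.json")))
he=tri([(t,TH((588,485))),(w2,(258,328)),(s,S((577,55)))]);print("end",he)
hb=tri([(t,TH((405,348))),(w,WH((348,345))),(w2,(262,182)),(s,np.array((375,100))/8+[285,180])]);print("bottom",hb)
a=he[0]-hb[0];print(np.linalg.norm(a),a/np.linalg.norm(a),np.arctan2(-a[1],-a[0]),(he[0]+hb[0])/2)
E
python3 f2.py | sed -n '/-----/,$p'
python3 - <<'E'
from plan import *
rows([((.3915,-.3825,.15),Rt(-.90),1),((.3915,-.3825,.115),Rt(-.90),2)])
E
```

```text
-----
end (array([ 0.3705, -0.396 ,  0.1666]), [[-0.5, 0.0], [2.7, -5.0], [1.0, -0.6]])
bottom (array([ 0.41  , -0.3638,  0.106 ]), [[0.4, 1.2], [-0.1, 0.1], [-0.3, 0.4], [-1.2, -0.1]])
0.0791827736390525 [-0.4989 -0.4061  0.7657] 0.6832399410879697 [ 0.3903 -0.3799  0.1363]
[[-0.0043, 0.0128, -0.0075], [0.0, 0.0175, -0.0], [0.0, 0.0175, -0.0]]
[[-0.6, -0.7, -0.2], [0.0, 0.0, 0.0], [0.0, 0.0, 0.0]]
max 0.0175 0.7 3
```

>>> move_arm(
  dp=[
    [-0.005,0.01,-0.008],
    [0,0.016,0],
    [0,0.016,0],
    [0,0,0],
  ],
  rotation=[
    [0,-0.7,0],
    [0,0,0],
    [0,0,0],
    [0,0,0],
  ],
  jaw=[0.05,0.05,0.05,0.05],
)

```text
t: 3.75
eef_pos: [0.3946, -0.3838, 0.1245]
eef_rot: [[-0.782, 0.015, 0.623], [-0.623, -0.015, -0.782], [-0.002, -1.0, 0.021]]
contact_force: [-0.1, -0.4, 0.6]
width: 0.0498
```

```bash
python3 shot.py wrist w3
```

```text
3.75 [0.3946, -0.3838, 0.1245] [[-0.782, 0.015, 0.623], [-0.623, -0.015, -0.782], [-0.002, -1.0, 0.021]] 0.04983831198962779 [-0.07 -0.4   0.59] [-0.96, 0.12, 1.98, 0.0, 1.02, -0.06]
```

View pics/w3.png

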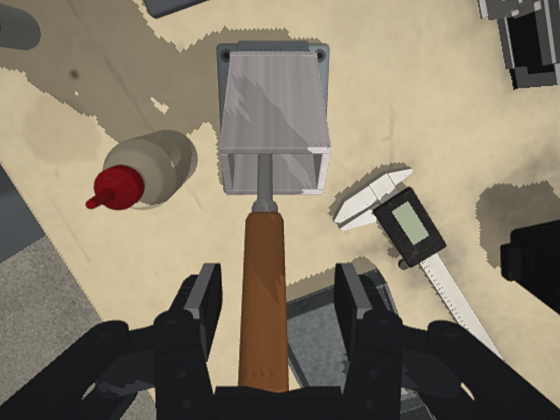

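>>> move_arm(
  dp=[
    [0.001,0.008,-0.0055],
    [0,0,0],
    [0,0,0],
    [0,0,0],
    [0,0,0],
    [0,0,0],
  ],
  rotation=[
    [-1.2,0,0],
    [0,0,0],
    [0,0,0],
    [0,0,0],
    [0,0,0],
    [0,0,0],
  ],
  jaw=[0.05,0.03,0.0,0.0,0.0,0.0],
  grip_force=100,
)

```text
t: 4.55
eef_pos: [0.3912, -0.3816, 0.1181]
eef_rot: [[-0.782, 0.003, 0.623], [-0.623, -0.001, -0.782], [-0.002, -1.0, 0.003]]
contact_force: [0.2, -0.1, -0.2]
width: 0.0163
```

>>> move_arm(
  dp=[
    [0.006,-0.008,0],
    [0.012,-0.016,0],
    [0.018,-0.024,0],
    [0.02,-0.028,0],
  ],
  rotation=[
    [0,0,0],
    [0,0,-1.5],
    [0,0,-1.5],
    [0,0,0],
  ],
  jaw=[0,0,0,0],
)

```text
t: 5.05
eef_pos: [0.3495, -0.4118, 0.1968]
eef_rot: [[-0.783, -0.034, 0.621], [-0.621, -0.023, -0.784], [0.041, -0.999, -0.002]]
contact_force: [-0.1, -0.5, -0.2]
width: 0.017
```

```bash
python3 shot.py wrist w4
```

```text
5.05 [0.3495, -0.4118, 0.1968] [[-0.783, -0.034, 0.621], [-0.621, -0.023, -0.784], [0.041, -0.999, -0.002]] 0.016952837231876846 [-0.12 -0.52 -0.19] [-1.04, 0.02, 1.94, -0.04, 1.18, -0.12]
```

View pics/w4.png

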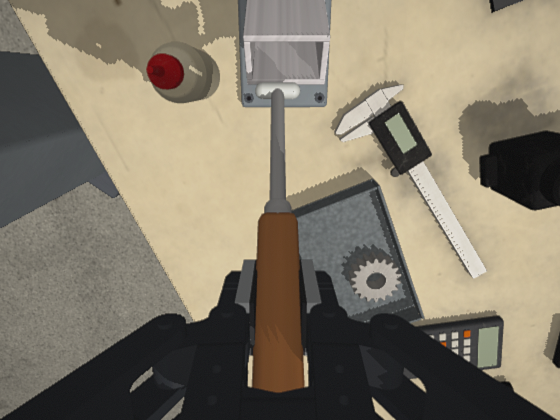

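```bash
cat > f3.py <<'E'
from rig import *
from h import *
import json
np.set_printoptions(suppress=True,precision=4)
w=Cam(json.load(open("pics/w4.json")))
s=read_state();p=s['eef_pos'];Rm=s['eef_rot']
# unknown: tilt phi, grip distance d along stick(from bar), perpendicular offset fixed 0, z offset
def pts(v):
    phi,d,zo=v
    a=np.array([np.sin(phi),-np.cos(phi),0]); g=np.array([0,-.019,zo])
    b=g-d*a
    return np.array([b,b+.095*a])
obs=np.array([(278,90),(278,212)])
f=lambda v:(w.proj(p+pts(v)@Rm.T)-obs).ravel()
r=least_squares(f,[.66,.135,0]);print(r.x,np.degrees(r.x[0]),f(r.x),r.cost)
print("bar in tool",pts(r.x)[0],"world",p+Rm@pts(r.x)[0])
print("cam in tool",Rm.T@(w.o-p))
E
python3 f3.py
```

```text
[ 0.6266  0.143  -0.003 ] 35.90250098758646 [ 0.7506  0.001  -0.5609 -0.0021] 0.43901888351694224
bar in tool [-0.0839  0.0968 -0.003 ] world [ 0.4101 -0.3645  0.1017]
cam in tool [-0.0804 -0.1381 -0.0017]
```

```bash
cat >> plan.py <<'E'
F=np.array([.5695,-.1901,.9775]); BT=np.array([-.0839,.0968,-.002])
RP=Rt(F[2]-np.pi/2,-.05)
def fw(P): return pose(F,np.array(P)*.001)[0]
def wf(P): return pose([0,0,-F[2]],np.atleast_2d(P)-[F[0],F[1],0])[0]*1000
def tcp(P,Rm=RP): return fw(P)-Rm@BT
def bar():
    s=read_state(); return wf(s['eef_pos']+s['eef_rot']@BT)
E
python3 - <<'E'
from plan import *
s=read_state()
rows([(s['eef_pos']+[-.003,-.003,.06],s['eef_rot'],2),(tcp((-62,54,80)),RP,5)])
print(bar(),tcp((-62,54,80)))
E
```

```text
[[0.0034, -0.0299, 0.0004], [0.0034, -0.0299, 0.0004], [-0.0323, 0.0165, -0.009], [-0.0325, 0.0171, -0.007], [-0.0325, 0.0177, -0.005], [-0.0324, 0.0183, -0.003], [-0.0322, 0.0189, -0.0009]]
[[0.0, 0.0, 0.0], [0.0, -0.0, -0.0], [-0.1, -3.5, 1.1], [-0.1, -3.5, 1.1], [-0.1, -3.5, 1.1], [-0.1, -3.5, 1.1], [-0.1, -3.5, 1.1]]
max 0.0325 3.5 7
[-233.9642   33.6492  101.7077] [ 0.4422 -0.2859  0.1725]
```

>>> move_arm(
  dp=[
    [0.003,-0.03,0],
    [0.003,-0.03,0],
    [-0.032,0.0165,-0.009],
    [-0.0325,0.017,-0.007],
    [-0.0325,0.0175,-0.005],
    [-0.0325,0.018,-0.003],
    [-0.032,0.019,-0.001],
    [0,0,0],
  ],
  rotation=[
    [0,0,0],
    [0,0,0],
    [0,-3.5,1.1],
    [0,-3.5,1.1],
    [0,-3.5,1.1],
    [0,-3.5,1.1],
    [0,-3.5,1.1],
    [0,0,0],
  ],
  jaw=[0,0,0,0,0,0,0,0],
)

```text
t: 6.1
eef_pos: [0.4409, -0.2885, 0.1773]
eef_rot: [[-0.558, 0.032, 0.829], [-0.829, 0.021, -0.559], [-0.035, -0.999, 0.015]]
contact_force: [-0.2, -0.3, -0.7]
width: 0.0169
```

```bash
python3 shot.py wrist w5;python3 shot.py side s5; python3 shot.py top t5; python3 -c "
from plan import *
print(bar())"
python3 - <<'E'
import cv2
a=cv2.imread("pics/s5.png")[190:290,180:320]
cv2.imwrite("pics/s5c.png",cv2.resize(a,None,fx=5.5,fy=5.5,interpolation=cv2.INTER_CUBIC))
a=cv2.imread("pics/t5.png")[120:270,220:360]
cv2.imwrite("pics/t5c.png",cv2.resize(a,None,fx=4,fy=4,interpolation=cv2.INTER_CUBIC))
E
```

```text
6.1 [0.4409, -0.2885, 0.1773] [[-0.558, 0.032, 0.829], [-0.829, 0.021, -0.559], [-0.035, -0.999, 0.015]] 0.016885948359675048 [-0.19 -0.26 -0.71] [-0.79, 0.0, 2.0, 0.04, 1.13, -0.21]
6.15 [0.4411, -0.2899, 0.1785] [[-0.559, 0.034, 0.828], [-0.828, 0.019, -0.56], [-0.034, -0.999, 0.018]] 0.016723751457746856 [-0.22 -0.87 -1.03] [-0.79, 0.0, 2.0, 0.04, 1.13, -0.21]
6.2 [0.4413, -0.2908, 0.1794] [[-0.56, 0.035, 0.828], [-0.828, 0.017, -0.561], [-0.034, -0.999, 0.019]] 0.01697152894088556 [ 0.02  0.31 -0.39] [-0.79, 0.0, 1.99, 0.04, 1.13, -0.21]
[-68.3023  49.4048  86.0376]
```

View pics/w5.png

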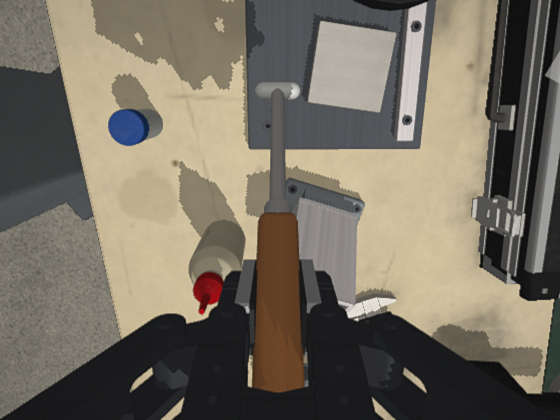

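View pics/s5c.png

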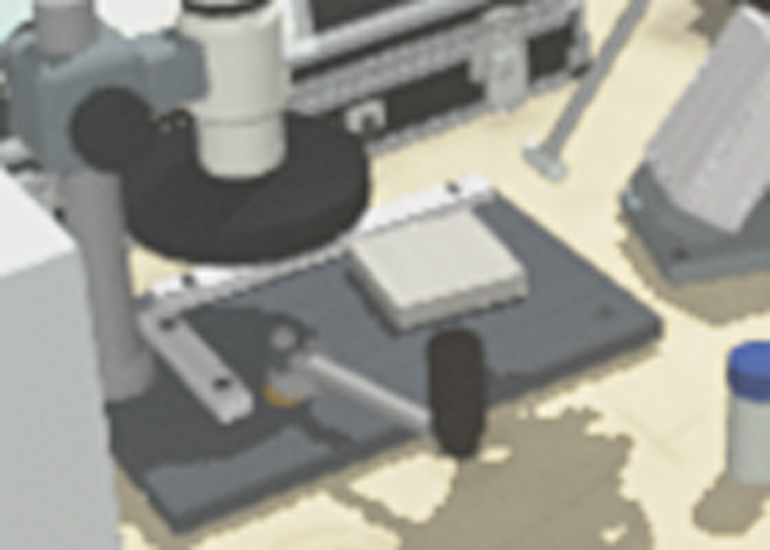

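View pics/t5c.png

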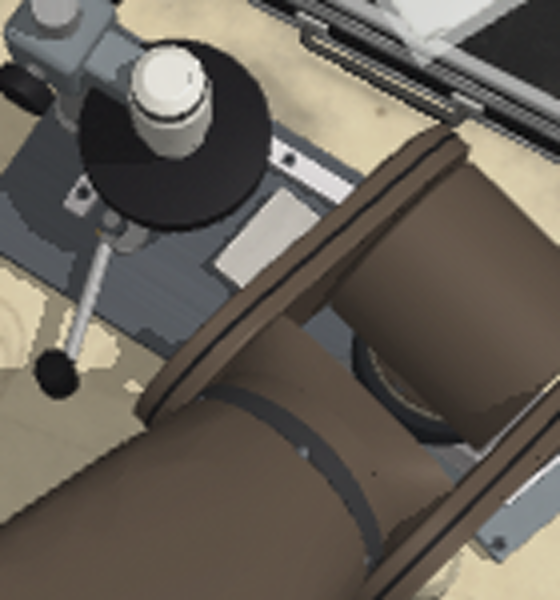

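Run:
```python
from plan import *
import json
w=Cam(json.load(open("pics/w5.json")));s=Cam(camera_model("side"))
p5=np.array([.4409,-.2885,.1773]);R5=np.array([[-0.558,.032,.829],[-.829,.021,-.559],[-.035,-.999,.015]])
p6=np.array([.4411,-.2899,.1785]);R6=np.array([[-0.559,.034,.828],[-.828,.019,-.56],[-.034,-.999,.018]])
for ub in ((278.5,91),):
  f=lambda v:np.r_[w.proj(p5+R5@v)[0]-ub, s.proj(p6+R6@v)[0]-[279.1,219.1]]
  r=least_squares(f,BT);print(r.x,f(r.x)); 
print(s.proj(p6+R6@BT),w.proj(p5+R5@BT))
# plate etc in w5
print(wf(p5+R5@r.x))
obs=[(w,np.array((249,148)),(-.115,.075,.015)),(w,np.array((421,148)),(-.115,-.075,.015)),(w,np.array((398,141)),(-.107,-.05,.024))]
print(fit(obs,F)); print(w.proj(pose(F,[o[2] for o in obs])))
b=np.array([wf(w.atz(u,.027)) for u in ((320,20),(397,34),(379,112),(309,101))]);print(b,b.mean(0))
```

```text
[-0.0802  0.0904  0.0004] [-0.0689  0.0959 -0.4363 -0.012 ]
[[277.81   222.4669]] [[274.7051  85.0325]]
[-70.1965  49.9566  89.8251]
(array([ 0.5713, -0.1902,  0.9728]), array([[ 0.174 ,  0.0672],
       [ 0.4342,  0.7117],
       [-0.6595, -0.8145]]))
[[247.9813 149.5328]
 [420.1582 149.3502]
 [395.9692 140.994 ]]
[[-16.1834  17.4101  27.    ]
 [-25.6616 -42.1949  27.    ]
 [-83.4779 -32.9218  27.    ]
 [-74.9725  24.2929  27.    ]] [-50.0739  -8.3534  27.    ]
```

```bash
sed -i 's/^F=.*/F=np.array([.5702,-.1901,.976]); BT=np.array([-.0802,.0904,.0004])/' plan.py
cat > go.py <<'E'
import sys
from plan import *
a=[float(v) for v in sys.argv[1:]]
print("bar",bar(),"F",read_state()['contact_force'])
w=[(tcp(a[i:i+3]),RP,int(a[i+3])) for i in range(0,len(a),4)]
rows(w)
E
python3 go.py -62 50 30 3
```

```text
bar [-72.6889  47.6171  92.3551] F [ 0.0486 -0.2251 -0.8274]
[[-0.0024, 0.0213, -0.0006], [-0.0023, 0.0213, -0.0004], [-0.0022, 0.0213, -0.0003]]
[[-0.4, -0.0, 0.3], [-0.4, -0.0, 0.3], [-0.4, -0.0, 0.3]]
max 0.0213 0.4 3
```

>>> move_arm(
  dp=[
    [-0.0025,0.0215,-0.0005],
    [-0.0025,0.0215,-0.0005],
    [-0.0025,0.0215,-0.0005],
    [0,0,0],
  ],
  rotation=[
    [-0.4,0,0.3],
    [-0.4,0,0.3],
    [-0.4,0,0.3],
    [0,0,0],
  ],
  jaw=[0,0,0,0],
)

```text
t: 6.75
eef_pos: [0.4456, -0.2842, 0.1115]
eef_rot: [[-0.563, 0.027, 0.826], [-0.825, 0.042, -0.564], [-0.05, -0.999, -0.002]]
contact_force: [-0.1, 0.5, 0.7]
width: 0.0163
```

```bash
python3 shot.py wrist w6; python3 go.py -62 48 22.5 1 -62 30 22.5 3
```

```text
6.75 [0.4456, -0.2842, 0.1115] [[-0.563, 0.027, 0.826], [-0.825, 0.042, -0.564], [-0.05, -0.999, -0.002]] 0.016284528637184652 [-0.15  0.47  0.69] [-0.78, 0.1, 2.03, 0.06, 1.02, -0.21]
bar [-63.3875  48.7559  26.4131] F [ 0.3565 -0.3297 -1.3721]
[[-0.0011, 0.004, 0.0012], [-0.0, 0.0, 0.006], [-0.0, 0.0, 0.006], [-0.0, 0.0, 0.006]]
[[-0.0, -0.3, 0.0], [0.0, 0.0, 0.0], [0.0, 0.0, 0.0], [0.0, 0.0, 0.0]]
max 0.006 0.3 4
```

View pics/w6.png

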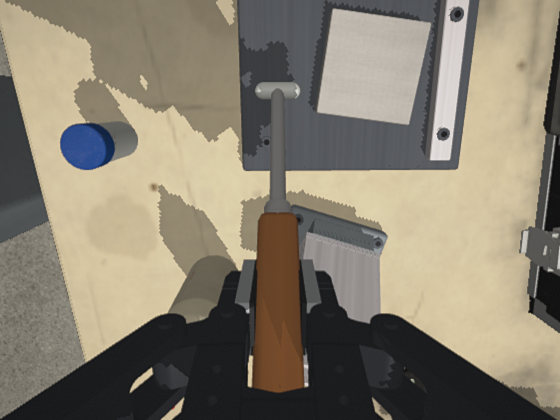

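>>> move_arm(
  dp=[
    [-0.001,0.004,0.001],
    [0,0,0.008],
    [0,0,0.006],
    [0,0,0.004],
    [0,0,0.004],
  ],
  rotation=[
    [0,-0.3,0],
    [0,0,0],
    [0,0,0],
    [0,0,0],
    [0,0,0],
  ],
  jaw=[0,0,0,0,0],
)

```text
t: 7.42
eef_pos: [0.4669, -0.2977, 0.11]
eef_rot: [[-0.557, 0.026, 0.83], [-0.829, 0.04, -0.557], [-0.048, -0.999, -0.001]]
contact_force: [-2.0, 1.9, -0.3]
width: 0.0166
```

```bash
python3 shot.py wrist w7; python3 go.py -62 24 22.5 3
```

```text
7.425 [0.4669, -0.2977, 0.11] [[-0.557, 0.026, 0.83], [-0.829, 0.04, -0.557], [-0.048, -0.999, -0.001]] 0.01663733146231149 [-1.97  1.85 -0.34] [-0.77, 0.16, 1.97, 0.05, 1.03, -0.21]
bar [-62.5881  24.5094  23.6548] F [-1.6694  1.2402 -0.4329]
[[-0.0001, 0.0005, 0.0001], [-0.0001, 0.0005, 0.0001], [-0.0001, 0.0005, 0.0001]]
[[-0.0, 0.1, 0.0], [-0.0, 0.1, 0.0], [-0.0, 0.1, 0.0]]
max 0.0005 0.1 3
```

View pics/w7.png

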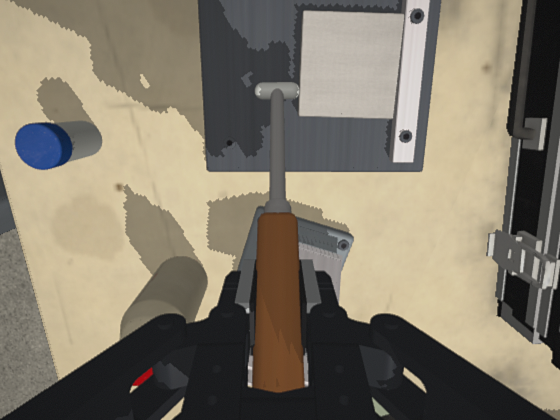

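>>> move_arm(
  dp=[
    [0,0.001,0.002],
    [0,0,0.002],
  ],
  rotation=[
    [0,0,0],
    [0,0,0],
  ],
  jaw=[0,0],
)

```text
t: 7.72
eef_pos: [0.4697, -0.2994, 0.1086]
eef_rot: [[-0.556, 0.023, 0.831], [-0.83, 0.042, -0.556], [-0.048, -0.999, -0.004]]
contact_force: [-4.8, 2.4, 0.7]
width: 0.0169
```

```bash
python3 go.py -62 24 22.5 3
```

```text
bar [-62.4702  22.404   22.1671] F [-4.7845  2.3826  0.727 ]
[[-0.0001, -0.0, -0.0008], [-0.0001, -0.0, -0.0008], [-0.0001, -0.0, -0.0008]]
[[0.1, 0.1, 0.0], [0.1, 0.1, 0.0], [0.1, 0.1, 0.0]]
max 0.0008 0.1 3
```

>>> move_arm(
  dp=[
    [0,0,0.003],
    [0,0,0.002],
  ],
  rotation=[
    [0,0,0],
    [0,0,0],
  ],
  jaw=[0,0],
)

```text
t: 7.98
eef_pos: [0.4709, -0.3001, 0.1073]
eef_rot: [[-0.553, 0.013, 0.833], [-0.832, 0.048, -0.553], [-0.047, -0.999, -0.016]]
contact_force: [-4.6, 2.4, 1.0]
width: 0.0169
```

```bash
python3 shot.py wrist w8; python3 go.py -62 24 22.5 3
```

```text
7.975 [0.4709, -0.3001, 0.1073] [[-0.553, 0.013, 0.833], [-0.832, 0.048, -0.553], [-0.047, -0.999, -0.016]] 0.01692685403510428 [-4.62  2.43  0.95] [-0.77, 0.18, 1.95, 0.05, 1.04, -0.21]
bar [-62.315   22.2359  20.6639] F [-5.2718  1.6192  0.1438]
[[-0.0001, -0.0005, -0.0013], [-0.0001, -0.0005, -0.0013], [-0.0001, -0.0005, -0.0013]]
[[0.3, 0.2, 0.0], [0.3, 0.2, 0.0], [0.3, 0.2, 0.0]]
max 0.0013 0.3 3
```

View pics/w8.png

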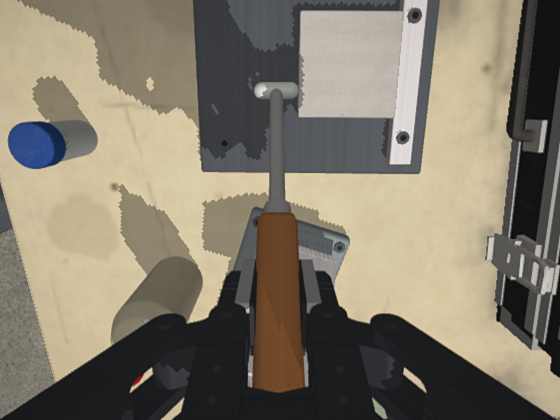

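```bash
python3 - <<'E'
from plan import *
import json
w=Cam(json.load(open("pics/w8.json")))
for u in ((299,117),(392,118),(302,10),(402,12)): print(wf(w.atz(u,.027)))
for u in ((390,163),(413,163)):print(wf(w.atz(u,.024)))
E
python3 go.py -62 32 24 1 -80 20 60 3 -104 -22 60 2 -104 -22 24 3
```

```text
[-77.9694   9.381   27.    ]
[-78.0114 -48.2791  27.    ]
[-18.123   9.17   27.   ]
[-18.8445 -48.4349  27.    ]
[-106.3453  -50.5461   24.    ]
[-106.1713  -65.3965   24.    ]
bar [-62.315   22.2359  20.6639] F [-5.2718  1.6192  0.1438]
[[-0.0003, -0.0029, -0.0119], [0.0054, -0.0123, 0.004], [0.0054, -0.0123, 0.004], [0.0054, -0.0123, 0.004], [0.012, -0.0006, 0.021], [0.012, -0.0006, 0.021], [0.0006, 0.012, -0.0], [0.0006, 0.012, -0.0], [0.0006, 0.012, -0.0]]
[[0.9, 0.5, 0.1], [0.0, 0.0, 0.0], [0.0, 0.0, 0.0], [0.0, 0.0, 0.0], [0.0, 0.0, 0.0], [0.0, 0.0, 0.0], [0.0, 0.0, 0.0], [0.0, 0.0, 0.0], [0.0, 0.0, 0.0]]
max 0.021 0.9 9
```

>>> move_arm(
  dp=[
    [0,-0.002,-0.012],
    [0.0055,-0.0125,0.004],
    [0.0055,-0.0125,0.004],
    [0.0055,-0.0125,0.004],
    [0.009,-0.0005,0.021],
    [0.009,-0.0005,0.021],
    [0,0.012,0],
    [0,0.012,0],
    [0,0.008,0],
    [0,0,0],
  ],
  rotation=[
    [0.9,0.5,0],
    [0,0,0],
    [0,0,0],
    [0,0,0],
    [0,0,0],
    [0,0,0],
    [0,0,0],
    [0,0,0],
    [0,0,0],
    [0,0,0],
  ],
  jaw=[0,0,0,0,0,0,0,0,0,0],
)

```text
t: 9.28
eef_pos: [0.4916, -0.3605, 0.1211]
eef_rot: [[-0.564, 0.042, 0.824], [-0.824, 0.028, -0.566], [-0.047, -0.999, 0.019]]
contact_force: [-0.5, -0.0, -1.2]
width: 0.0166
```

```bash
python3 shot.py wrist w9; python3 go.py -92 -24 23 1 -84 -24 23 1 -20 -24 23 8
```

```text
9.275 [0.4916, -0.3605, 0.1211] [[-0.564, 0.042, 0.824], [-0.824, 0.028, -0.566], [-0.047, -0.999, 0.019]] 0.016626282241134098 [-0.45 -0.01 -1.17] [-0.82, 0.25, 1.84, 0.06, 1.05, -0.25]
bar [-100.8283  -33.2988   35.0662] F [-0.165   0.5405 -2.8583]
[[-0.0079, 0.0125, -0.0074], [-0.008, 0.0004, -0.0], [-0.008, 0.0004, 0.0], [-0.008, 0.0004, 0.0], [-0.008, 0.0004, 0.0], [-0.008, 0.0004, 0.0], [-0.008, 0.0004, 0.0], [-0.008, 0.0004, 0.0], [-0.008, 0.0004, 0.0], [-0.008, 0.0004, 0.0]]
[[-1.1, -0.3, 0.2], [0.0, 0.0, 0.0], [0.0, 0.0, 0.0], [0.0, 0.0, 0.0], [0.0, 0.0, 0.0], [0.0, 0.0, 0.0], [0.0, 0.0, 0.0], [0.0, 0.0, 0.0], [0.0, 0.0, 0.0], [0.0, 0.0, 0.0]]
max 0.0125 1.1 10
```

View pics/w9.png

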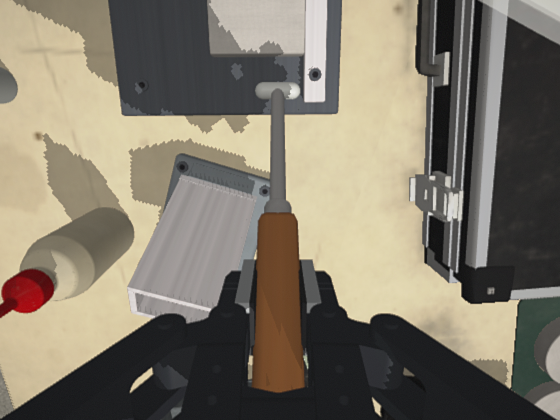

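>>> move_arm(
  dp=[
    [0.0,0.004,-0.01],
    [0,0.008,0],
    [0,0,0],
  ],
  rotation=[
    [-1,-0.3,0.2],
    [0,0,0],
    [0,0,0],
  ],
  jaw=[0,0,0],
)

```text
t: 9.7
eef_pos: [0.4835, -0.3538, 0.1092]
eef_rot: [[-0.559, 0.03, 0.829], [-0.828, 0.041, -0.56], [-0.051, -0.999, 0.002]]
contact_force: [0.6, -0.3, -0.7]
width: 0.0165
```

```bash
python3 shot.py wrist w10; python3 go.py -84 -24 23 2 -20 -24 23 8
```

```text
9.7 [0.4835, -0.3538, 0.1092] [[-0.559, 0.03, 0.829], [-0.828, 0.041, -0.56], [-0.051, -0.999, 0.002]] 0.016461900487166545 [ 0.59 -0.3  -0.71] [-0.82, 0.25, 1.86, 0.06, 1.04, -0.26]
bar [-99.6074 -20.8235  23.3967] F [-0.069  -0.1351 -0.2479]
[[-0.0078, 0.0006, 0.0017], [-0.0078, 0.0006, 0.0017], [-0.008, 0.0004, 0.0], [-0.008, 0.0004, 0.0], [-0.008, 0.0004, 0.0], [-0.008, 0.0004, 0.0], [-0.008, 0.0004, 0.0], [-0.008, 0.0004, 0.0], [-0.008, 0.0004, 0.0], [-0.008, 0.0004, 0.0]]
[[-0.1, 0.0, -0.0], [-0.1, 0.0, -0.0], [0.0, 0.0, 0.0], [0.0, 0.0, 0.0], [0.0, 0.0, 0.0], [0.0, 0.0, 0.0], [0.0, 0.0, 0.0], [0.0, 0.0, 0.0], [0.0, 0.0, 0.0], [0.0, 0.0, 0.0]]
max 0.008 0.1 10
```

View pics/w10.png

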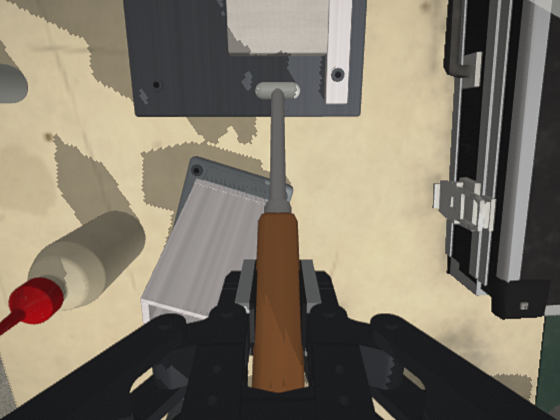

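>>> move_arm(
  dp=[
    [-0.008,0.0004,0.001],
    [-0.008,0.0004,0.001],
    [-0.008,0.0004,0],
    [-0.008,0.0004,0],
    [-0.008,0.0004,0],
    [-0.008,0.0004,0],
    [-0.008,0.0004,0],
    [0,0,0],
  ],
  rotation=[
    [0,0,0],
    [0,0,0],
    [0,0,0],
    [0,0,0],
    [0,0,0],
    [0,0,0],
    [0,0,0],
    [0,0,0],
  ],
  jaw=[0,0,0,0,0,0,0,0],
)

```text
t: 10.75
eef_pos: [0.5193, -0.3065, 0.1106]
eef_rot: [[-0.558, 0.03, 0.829], [-0.829, 0.037, -0.559], [-0.048, -0.999, 0.004]]
contact_force: [-0.8, -0.6, -1.3]
width: 0.0169
```

```bash
python3 shot.py wrist w11; python3 go.py -15 -23 23 5
```

```text
10.75 [0.5193, -0.3065, 0.1106] [[-0.558, 0.03, 0.829], [-0.829, 0.037, -0.559], [-0.048, -0.999, 0.004]] 0.016898749050336767 [-0.83 -0.61 -1.32] [-0.72, 0.25, 1.85, 0.06, 1.04, -0.16]
bar [-40.6545 -23.6762  24.0704] F [-0.703   0.3467 -0.9647]
[[-0.0051, 0.0005, -0.0001], [-0.0051, 0.0005, -0.0001], [-0.0051, 0.0005, -0.0001], [-0.0051, 0.0005, -0.0001], [-0.0051, 0.0005, -0.0001]]
[[-0.0, 0.0, 0.0], [-0.0, 0.0, 0.0], [-0.0, 0.0, 0.0], [-0.0, 0.0, 0.0], [-0.0, 0.0, 0.0]]
max 0.0051 0.0 5
```

View pics/w11.png

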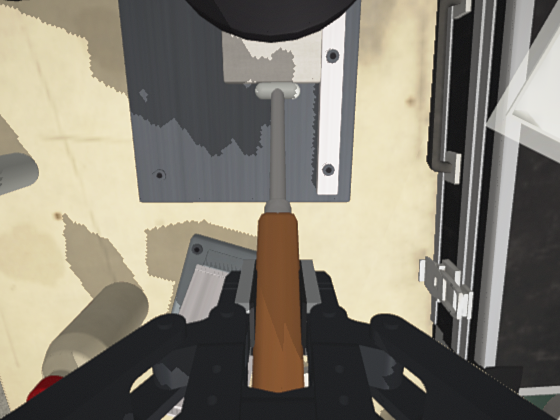

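>>> move_arm(
  dp=[
    [-0.007,0.0006,0],
    [-0.007,0.0006,0],
    [-0.007,0.0006,0],
    [-0.006,0.0006,0],
    [0,0,0],
  ],
  rotation=[
    [0,0,0],
    [0,0,0],
    [0,0,0],
    [0,0,0],
    [0,0,0],
  ],
  jaw=[0,0,0,0,0],
)

```text
t: 11.42
eef_pos: [0.5352, -0.2835, 0.1097]
eef_rot: [[-0.558, 0.03, 0.829], [-0.828, 0.036, -0.559], [-0.046, -0.999, 0.005]]
contact_force: [-0.2, -1.1, -2.1]
width: 0.0167
```

```bash
python3 go.py -5 -23 23 3
```

```text
bar [-12.6697 -24.0054  23.1255] F [-0.1818 -1.1036 -2.1069]
[[-0.0024, 0.0003, -0.0002], [-0.0024, 0.0003, -0.0002], [-0.0024, 0.0003, -0.0002]]
[[-0.1, 0.0, 0.1], [-0.1, 0.0, 0.1], [-0.1, 0.0, 0.1]]
max 0.0024 0.1 3
```

>>> move_arm(
  dp=[
    [-0.004,0.0003,0],
    [-0.003,0.0003,0],
    [-0.002,0,0],
    [0,0,0],
  ],
  rotation=[
    [0,0,0],
    [0,0,0],
    [0,0,0],
    [0,0,0],
  ],
  jaw=[0,0,0,0],
)

```text
t: 11.92
eef_pos: [0.5398, -0.2768, 0.1095]
eef_rot: [[-0.558, 0.028, 0.83], [-0.829, 0.033, -0.558], [-0.043, -0.999, 0.005]]
contact_force: [-1.3, -0.8, -1.1]
width: 0.0167
```

```bash
python3 shot.py wrist w12; python3 go.py -5 -23 23 3
```

```text
11.925 [0.5398, -0.2768, 0.1095] [[-0.558, 0.028, 0.83], [-0.829, 0.033, -0.558], [-0.043, -0.999, 0.005]] 0.016694208046416883 [-1.27 -0.82 -1.05] [-0.66, 0.26, 1.85, 0.05, 1.03, -0.09]
bar [ -4.7617 -24.0038  22.6831] F [-1.6956 -3.0096  0.0152]
[[0.0003, 0.0001, -0.0003], [0.0003, 0.0001, -0.0003], [0.0003, 0.0001, -0.0003]]
[[-0.1, 0.1, 0.1], [-0.1, 0.1, 0.1], [-0.1, 0.1, 0.1]]
max 0.0003 0.1 3
```

View pics/w12.png

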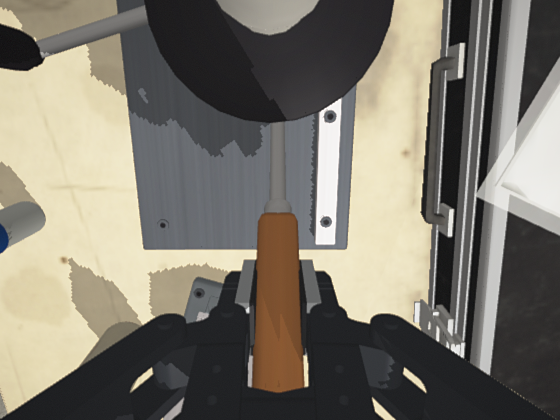

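>>> move_arm(
  dp=[
    [-0.002,0,0],
    [-0.002,0,0],
    [-0.002,0,0],
  ],
  rotation=[
    [0,0,0],
    [0,0,0],
    [0,0,0],
  ],
  jaw=[0,0,0],
)

```text
t: 12.35
eef_pos: [0.541, -0.2758, 0.1106]
eef_rot: [[-0.555, 0.022, 0.831], [-0.831, 0.024, -0.556], [-0.033, -0.999, 0.005]]
contact_force: [-5.2, -6.3, 1.4]
width: 0.0166
```

```bash
python3 shot.py side s13; python3 go.py -5 -23 23 3;python3 - <<'E'
import cv2
a=cv2.imread("pics/s13.png")[190:290,180:320]
cv2.imwrite("pics/s13c.png",cv2.resize(a,None,fx=5.5,fy=5.5,interpolation=cv2.INTER_CUBIC))
E
```

```text
12.35 [0.541, -0.2758, 0.1106] [[-0.555, 0.022, 0.831], [-0.831, 0.024, -0.556], [-0.033, -0.999, 0.005]] 0.0166361929299054 [-5.16 -6.27  1.43] [-0.65, 0.26, 1.84, 0.04, 1.04, -0.08]
bar [ -4.1656 -24.1381  22.9146] F [-3.63   -5.3293  0.6283]
[[0.0008, 0.0004, -0.0004], [0.0008, 0.0004, -0.0004], [0.0008, 0.0004, -0.0004]]
[[-0.1, 0.1, 0.3], [-0.1, 0.1, 0.3], [-0.1, 0.1, 0.3]]
max 0.0008 0.3 3
```

View pics/s13c.png

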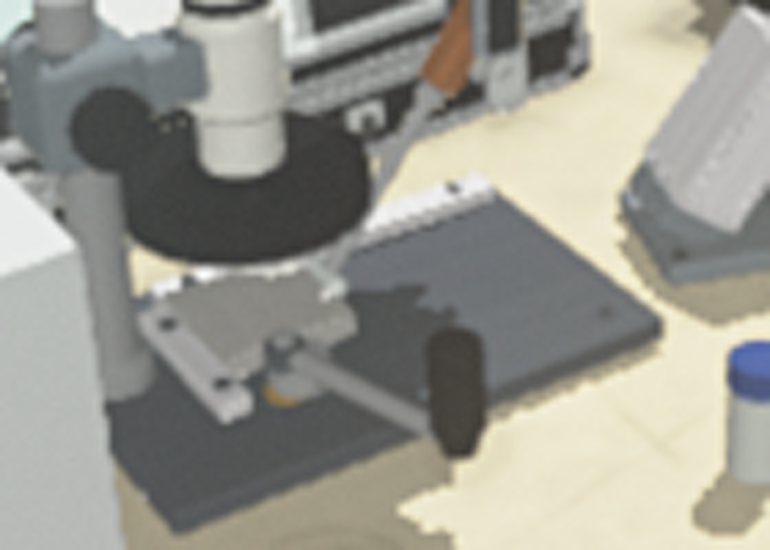

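```bash
python3 go.py -16 -24 23.5 2 -16 40 23.5 5 3 40 23.5 2
```

```text
bar [ -4.1656 -24.1381  22.9146] F [-3.63   -5.3293  0.6283]
[[0.0067, 0.0002, -0.0001], [0.0067, 0.0002, -0.0001], [0.0, -0.0, -0.0128], [0.0, -0.0, -0.0128], [0.0, -0.0, -0.0128], [0.0, -0.0, -0.0128], [0.0, -0.0, -0.0128], [-0.0095, 0.0005, -0.0], [-0.0095, 0.0005, -0.0]]
[[-0.1, 0.2, 0.5], [-0.1, 0.2, 0.5], [0.0, 0.0, 0.0], [0.0, 0.0, 0.0], [0.0, 0.0, 0.0], [0.0, 0.0, 0.0], [0.0, 0.0, 0.0], [0.0, 0.0, 0.0], [0.0, 0.0, 0.0]]
max 0.0128 0.5 9
```

>>> move_arm(
  dp=[
    [0.0075,0,0],
    [0.0075,0,0],
    [0,0,-0.012],
    [0,0,-0.013],
    [0,0,-0.013],
    [0,0,-0.013],
    [0,0,-0.012],
    [0,0,0],
  ],
  rotation=[
    [0,0.2,0.5],
    [0,0.2,0.5],
    [0,0,0],
    [0,0,0],
    [0,0,0],
    [0,0,0],
    [0,0,0],
    [0,0,0],
  ],
  jaw=[0,0,0,0,0,0,0,0],
)

```text
t: 13.4
eef_pos: [0.4769, -0.2469, 0.1091]
eef_rot: [[-0.563, 0.036, 0.826], [-0.825, 0.048, -0.564], [-0.059, -0.998, 0.003]]
contact_force: [0.8, -0.2, -1.6]
width: 0.0167
```

```bash
python3 shot.py side s14; python3 go.py 4 40 23.5 3;python3 - <<'E'
import cv2
a=cv2.imread("pics/s14.png")[210:280,195:295]
cv2.imwrite("pics/s14c.png",cv2.resize(a,None,fx=7.5,fy=7.5,interpolation=cv2.INTER_CUBIC))
E
```

```text
13.4 [0.4769, -0.2469, 0.1091] [[-0.563, 0.036, 0.826], [-0.825, 0.048, -0.564], [-0.059, -0.998, 0.003]] 0.016650162113400667 [ 0.75 -0.19 -1.6 ] [-0.69, 0.12, 2.02, 0.07, 1.01, -0.13]
bar [-13.9291  43.7576  23.797 ] F [-0.7926 -0.2908 -1.3887]
[[-0.0062, 0.0002, 0.0014], [-0.0062, 0.0002, 0.0014], [-0.0062, 0.0002, 0.0015]]
[[-0.1, -0.1, -0.2], [-0.1, -0.1, -0.2], [-0.1, -0.1, -0.2]]
max 0.0062 0.2 3
```

View pics/s14c.png

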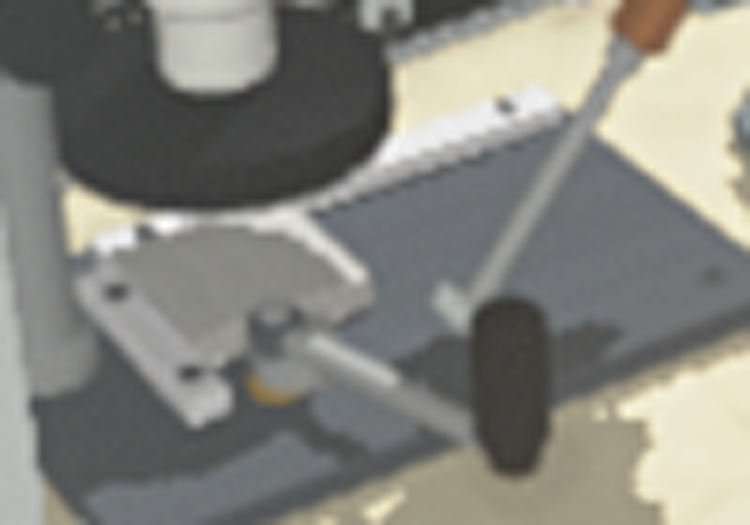

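>>> move_arm(
  dp=[
    [-0.006,0,0.001],
    [-0.006,0,0.001],
    [-0.006,0,0.001],
    [0,0,0.007],
    [0,0,0.005],
  ],
  rotation=[
    [0,0,-0.2],
    [0,0,-0.2],
    [0,0,0],
    [0,0,0],
    [0,0,0],
  ],
  jaw=[0,0,0,0,0],
)

```text
t: 14.08
eef_pos: [0.5028, -0.2409, 0.1109]
eef_rot: [[-0.563, 0.034, 0.826], [-0.825, 0.04, -0.563], [-0.052, -0.999, 0.005]]
contact_force: [-0.4, -0.8, -0.9]
width: 0.0167
```

```bash
python3 shot.py side s15; python3 go.py 4 24 23.5 3;python3 - <<'E'
import cv2
a=cv2.imread("pics/s15.png")[210:280,195:295]
cv2.imwrite("pics/s15c.png",cv2.resize(a,None,fx=7.5,fy=7.5,interpolation=cv2.INTER_CUBIC))
E
```

```text
14.075 [0.5028, -0.2409, 0.1109] [[-0.563, 0.034, 0.826], [-0.825, 0.04, -0.563], [-0.052, -0.999, 0.005]] 0.01670214867824912 [-0.37 -0.82 -0.92] [-0.65, 0.16, 1.97, 0.06, 1.02, -0.09]
bar [ 4.8507 25.5782 24.882 ] F [ 1.2651 -0.5655 -1.2249]
[[0.0002, 0.0004, 0.0008], [0.0002, 0.0004, 0.0008], [0.0002, 0.0004, 0.0008]]
[[-0.1, -0.1, -0.0], [-0.1, -0.1, -0.0], [-0.1, -0.1, -0.0]]
max 0.0008 0.1 3
```

View pics/s15c.png

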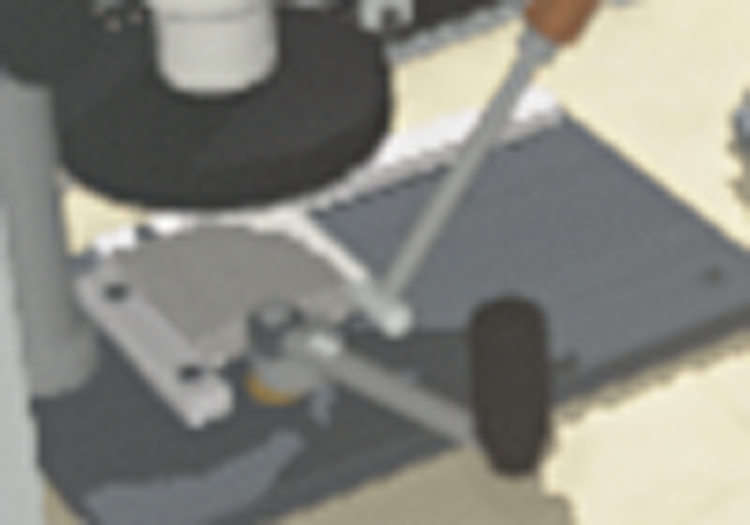

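>>> move_arm(
  dp=[
    [0,0.0015,0.002],
    [0,0,0.002],
    [0,0,0.002],
  ],
  rotation=[
    [0,0,0],
    [0,0,0],
    [0,0,0],
  ],
  jaw=[0,0,0],
)

```text
t: 14.5
eef_pos: [0.506, -0.2437, 0.1081]
eef_rot: [[-0.561, 0.026, 0.827], [-0.826, 0.044, -0.562], [-0.051, -0.999, -0.003]]
contact_force: [-3.3, 1.9, -0.5]
width: 0.0165
```

```bash
python3 go.py 4 24 23.5 3
```

```text
bar [ 4.3678 22.8109 21.9213] F [-3.2523  1.8622 -0.526 ]
[[0.0001, -0.0006, -0.0004], [0.0001, -0.0006, -0.0004], [0.0001, -0.0006, -0.0004]]
[[0.1, -0.0, -0.0], [0.1, -0.0, -0.0], [0.1, -0.0, -0.0]]
max 0.0006 0.1 3
```

>>> move_arm(
  dp=[
    [0,0,0.003],
    [0,0,0.002],
    [0,0,-0.008],
    [0,0,-0.01],
  ],
  rotation=[
    [0,0,0],
    [0,0,0],
    [0.5,0,0],
    [0,0,0],
  ],
  jaw=[0,0,0,0],
)

```text
t: 15.0
eef_pos: [0.4938, -0.2356, 0.1073]
eef_rot: [[-0.561, 0.031, 0.827], [-0.826, 0.041, -0.562], [-0.051, -0.999, 0.003]]
contact_force: [-0.2, -0.5, -0.8]
width: 0.0167
```

```bash
python3 shot.py side s16; python3 go.py -20 40 23.5 2 -20 -22 23.5 5;python3 - <<'E'
import cv2
a=cv2.imread("pics/s16.png")[225:270,200:260]
cv2.imwrite("pics/s16c.png",cv2.resize(a,None,fx=12,fy=12,interpolation=cv2.INTER_CUBIC))
from plan import *
s=Cam(camera_model("side"))
print("expected block top corners px",s.proj(np.array([fw((0,10,27)),fw((60,10,27)),fw((0,10,15)),fw((0,-50,27)),fw((-107,-50,24)),fw((60,34,24)),fw((0,-50,24))]))-[200,225])
E
```

```text
15.0 [0.4938, -0.2356, 0.1073] [[-0.561, 0.031, 0.827], [-0.826, 0.041, -0.562], [-0.051, -0.999, 0.003]] 0.01670446080997312 [-0.16 -0.49 -0.78] [-0.65, 0.14, 1.99, 0.06, 1.01, -0.09]
bar [ 4.3779 38.6388 20.8713] F [-0.1703  0.0468 -1.9293]
[[0.0121, -0.002, -0.0006], [0.0121, -0.002, -0.0006], [-0.0, 0.0, 0.0124], [-0.0, 0.0, 0.0124], [-0.0, 0.0, 0.0124], [-0.0, 0.0, 0.0124], [-0.0, 0.0, 0.0124]]
[[-0.0, -0.0, -0.0], [-0.0, -0.0, -0.0], [0.0, 0.0, 0.0], [0.0, 0.0, 0.0], [0.0, 0.0, 0.0], [0.0, 0.0, 0.0], [0.0, 0.0, 0.0]]
max 0.0124 0.0 7
expected block top corners px [[43.9563 20.4273]
 [20.4046 29.0329]
 [44.2889 24.7701]
 [31.9091  9.2526]
 [69.3714 -2.6121]
 [25.3624 35.2807]
 [32.0064 10.3087]]
```

View pics/s16c.png

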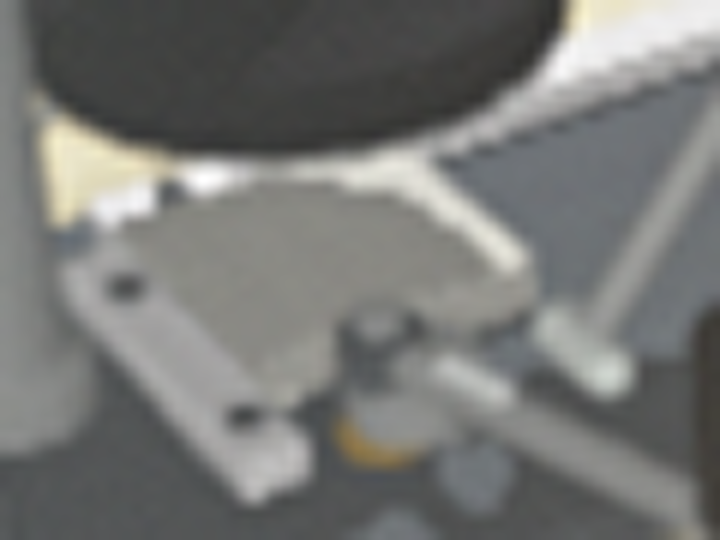

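>>> move_arm(
  dp=[
    [0.012,-0.0025,0],
    [0.012,-0.002,0],
    [0,0,0.013],
    [0,0,0.013],
    [0,0,0.013],
    [0,0,0.013],
    [0,0,0.009],
    [0,0,0],
  ],
  rotation=[
    [0,0,0],
    [0,0,0],
    [0,0,0],
    [0,0,0],
    [0,0,0],
    [0,0,0],
    [0,0,0],
    [0,0,0],
  ],
  jaw=[0,0,0,0,0,0,0,0],
)

```text
t: 16.05
eef_pos: [0.5342, -0.2948, 0.112]
eef_rot: [[-0.562, 0.034, 0.827], [-0.826, 0.038, -0.563], [-0.051, -0.999, 0.007]]
contact_force: [0.1, 0.2, -1.1]
width: 0.0169
```

```bash
python3 go.py -6 -22 23 2
```

```text
bar [-22.2058 -30.1189  25.8384] F [ 0.136   0.2381 -1.1327]
[[-0.0081, 0.0018, -0.0037], [-0.0081, 0.0018, -0.0037]]
[[-0.2, -0.1, -0.0], [-0.2, -0.1, -0.0]]
max 0.0081 0.2 2
```

>>> move_arm(
  dp=[
    [-0.005,0.002,-0.006],
    [-0.008,0.0015,-0.001],
    [-0.003,0,0],
    [-0.003,0,0],
    [-0.002,0,0],
    [-0.002,0,0],
  ],
  rotation=[
    [0,-0.2,0],
    [0,0,0],
    [0,0,0],
    [0,0,0],
    [0,0,0],
    [0,0,0],
  ],
  jaw=[0,0,0,0,0,0],
)

```text
t: 16.8
eef_pos: [0.5378, -0.2741, 0.1099]
eef_rot: [[-0.553, 0.025, 0.832], [-0.832, 0.026, -0.554], [-0.035, -0.999, 0.006]]
contact_force: [-2.2, -4.5, -0.4]
width: 0.0166
```

```bash
python3 go.py -40 -22 23 2 -60 0 140 4
```

```text
bar [ -4.3965 -20.5788  22.3475] F [-2.2183 -4.4544 -0.3855]
[[0.0184, -0.0004, 0.0005], [0.0184, -0.0005, 0.0006], [0.0035, -0.0295, -0.0055], [0.0035, -0.0295, -0.0055], [0.0035, -0.0295, -0.0055], [0.0035, -0.0295, -0.0055]]
[[-0.2, 0.2, 0.4], [-0.2, 0.2, 0.4], [0.0, 0.0, 0.0], [0.0, 0.0, 0.0], [0.0, 0.0, 0.0], [0.0, 0.0, 0.0]]
max 0.0295 0.4 6
```

```bash
cat >> plan.py <<'E'
M=np.array([.4266,-.3589,.0925]);HY=.68
A=np.array([-.5736*np.cos(HY),-.5736*np.sin(HY),.8192])
RH=Rt(HY-np.pi/2,.021)
def tin(d,Rm=RH): return M+A*d-Rm@BT   # TCP for bar at distance d outside the mouth along the axis
def barm():
    s=read_state();b=s['eef_pos']+s['eef_rot']@BT-M
    ex=np.array([np.cos(HY),np.sin(HY),0]);ey=np.array([-np.sin(HY),np.cos(HY),0]);n=np.cross(ey,A)
    print("bar vs mouth: along",b@A*1000,"y",b@ey*1000,"n(+up/left)",-b@np.cross(A,ey)*1000*-1 if 0 else b@np.cross(ey,A)*1000)
E
python3 - <<'E'
from plan import *
rows([(tcp((-42,-21,24)),RP,2),(tcp((-60,0,130)),RP,4),(tin(.06),RH,5)])
print(np.cross([-np.sin(HY),np.cos(HY),0],A))
E
```

```text
[[0.0194, -0.0009, 0.0], [0.0194, -0.001, 0.0001], [0.0032, -0.0267, -0.0053], [0.0032, -0.0267, -0.0053], [0.0032, -0.0267, -0.0053], [0.0032, -0.0267, -0.0053], [0.0364, -0.0053, -0.0114], [0.0371, -0.0048, -0.0093], [0.0377, -0.0043, -0.007], [0.0381, -0.0038, -0.0048], [0.0384, -0.0032, -0.0025]]
[[-0.2, 0.2, 0.4], [-0.2, 0.2, 0.4], [0.0, 0.0, 0.0], [0.0, 0.0, 0.0], [0.0, 0.0, 0.0], [0.0, 0.0, 0.0], [0.0, 3.4, -0.8], [0.0, 3.4, -0.8], [0.0, 3.4, -0.8], [0.0, 3.4, -0.8], [0.0, 3.4, -0.8]]
max 0.0384 3.4 11
[0.637  0.5151 0.5736]
```

>>> move_arm(
  dp=[
    [0.0195,-0.001,0],
    [0.0195,-0.001,0],
    [0.003,-0.027,-0.005],
    [0.003,-0.027,-0.005],
    [0.003,-0.027,-0.005],
    [0.003,-0.027,-0.005],
    [0.036,-0.006,-0.0115],
    [0.037,-0.005,-0.009],
    [0.0375,-0.0045,-0.007],
    [0.038,-0.004,-0.005],
    [0.0385,-0.003,-0.0025],
    [0,0,0],
    [0,0,0],
  ],
  rotation=[
    [-0.2,0.2,0.4],
    [-0.2,0.2,0.4],
    [0,0,0],
    [0,0,0],
    [0,0,0],
    [0,0,0],
    [0,3.4,-0.8],
    [0,3.4,-0.8],
    [0,3.4,-0.8],
    [0,3.4,-0.8],
    [0,3.4,-0.8],
    [0,0,0],
    [0,0,0],
  ],
  jaw=[0,0,0,0,0,0,0,0,0,0,0,0,0],
)

```text
t: 18.42
eef_pos: [0.3247, -0.4408, 0.24]
eef_rot: [[-0.792, -0.014, 0.61], [-0.61, -0.003, -0.792], [0.013, -1.0, -0.006]]
contact_force: [-1.2, -0.6, -1.6]
width: 0.0164
```

```bash
python3 shot.py wrist w17;  python3 shot.py side s17
python3 - <<'E'
from plan import *
barm()
rows([(tin(.02),RH,2)])
a=cv2.imread("pics/s17.png")[160:250,285:375]
cv2.imwrite("pics/s17c.png",cv2.resize(a,None,fx=7,fy=6.5,interpolation=cv2.INTER_CUBIC))
E
```

```text
18.425 [0.3247, -0.4408, 0.24] [[-0.792, -0.014, 0.61], [-0.61, -0.003, -0.792], [0.013, -1.0, -0.006]] 0.016420488209663006 [-1.16 -0.58 -1.65] [-1.12, 0.0, 1.88, -0.01, 1.26, -0.2]
18.475 [0.3249, -0.4408, 0.24] [[-0.792, -0.014, 0.61], [-0.61, -0.003, -0.792], [0.013, -1.0, -0.006]] 0.016681058843791327 [-0.09 -0.61 -1.31] [-1.11, 0.0, 1.88, -0.01, 1.26, -0.2]
bar vs mouth: along 75.17403832537636 y -1.3263522386220727 n(+up/left) -9.716343222808307
[[-0.0204, 0.0192, -0.0004], [-0.0205, 0.0192, -0.0002]]
[[0.2, -0.6, -0.2], [0.2, -0.6, -0.2]]
max 0.0205 0.6 2
```

View pics/w17.png

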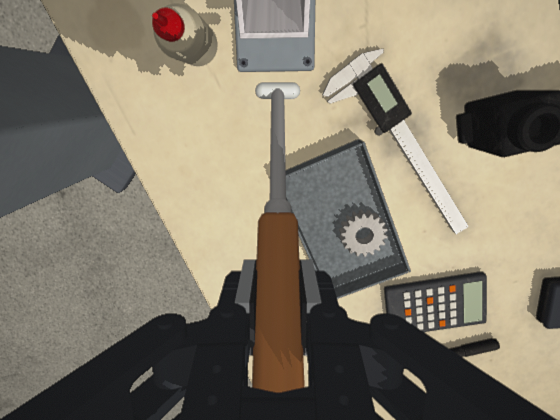

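View pics/s17c.png

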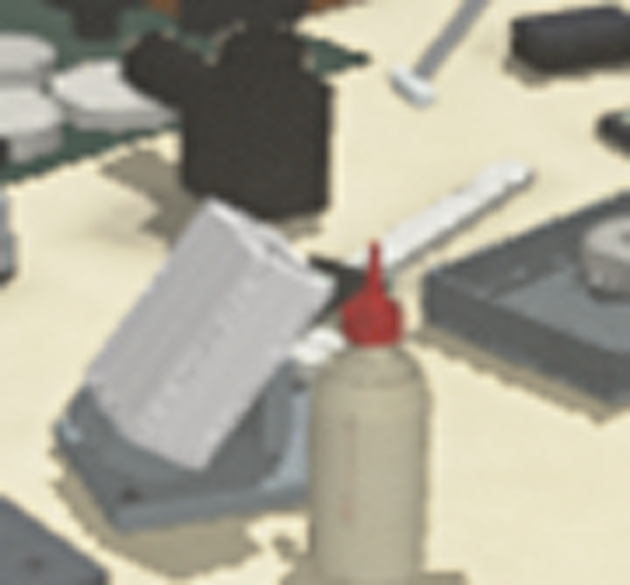

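>>> move_arm(
  dp=[
    [-0.0205,0.019,0],
    [-0.0205,0.019,0],
    [0,0,0],
    [0,0,0],
  ],
  rotation=[
    [0.2,-0.6,-0.2],
    [0.2,-0.6,-0.2],
    [0,0,0],
    [0,0,0],
  ],
  jaw=[0,0,0,0],
)

```text
t: 19.02
eef_pos: [0.3599, -0.4137, 0.2014]
eef_rot: [[-0.775, -0.014, 0.632], [-0.632, -0.014, -0.775], [0.02, -1.0, 0.002]]
contact_force: [0.6, 1.1, -0.9]
width: 0.0167
```

```bash
python3 shot.py wrist w18;  python3 shot.py side s18
python3 - <<'E'
from plan import *
barm()
rows([(tin(.0),RH,1)])
a=cv2.imread("pics/s18.png")[170:240,285:365]
cv2.imwrite("pics/s18c.png",cv2.resize(a,None,fx=8,fy=8,interpolation=cv2.INTER_CUBIC))
a=cv2.imread("pics/w18.png")[0:220,170:390]
cv2.imwrite("pics/w18c.png",cv2.resize(a,None,fx=2.7,fy=2.7,interpolation=cv2.INTER_CUBIC))
E
```

```text
19.025 [0.3599, -0.4137, 0.2014] [[-0.775, -0.014, 0.632], [-0.632, -0.014, -0.775], [0.02, -1.0, 0.002]] 0.016724371492549087 [ 0.56  1.11 -0.92] [-1.03, 0.03, 1.92, -0.02, 1.18, -0.14]
19.075 [0.3598, -0.4137, 0.2012] [[-0.775, -0.014, 0.631], [-0.631, -0.014, -0.775], [0.019, -1.0, 0.002]] 0.01641469152282106 [ 0.39  0.5  -0.82] [-1.03, 0.03, 1.92, -0.02, 1.18, -0.14]
bar vs mouth: along 18.641231389111468 y -1.031750094537265 n(+up/left) 2.9341696295926267
[[-0.0088, 0.0167, -0.0011]]
[[-0.1, 0.2, -0.1]]
max 0.0167 0.2 1
```

View pics/w18c.png

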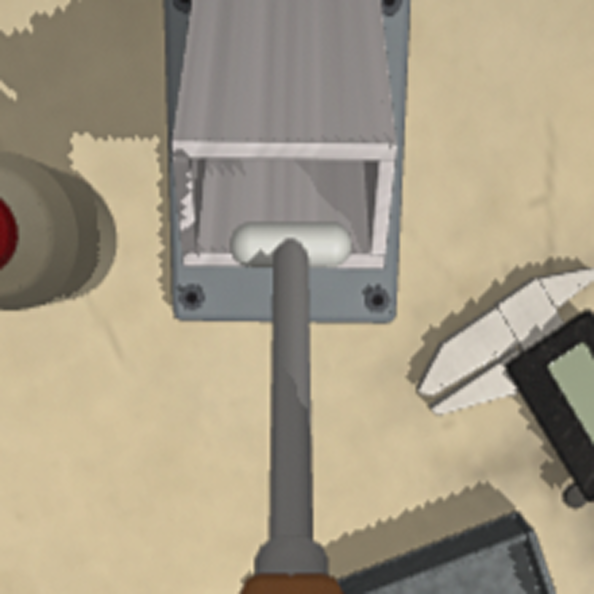

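View pics/s18c.png

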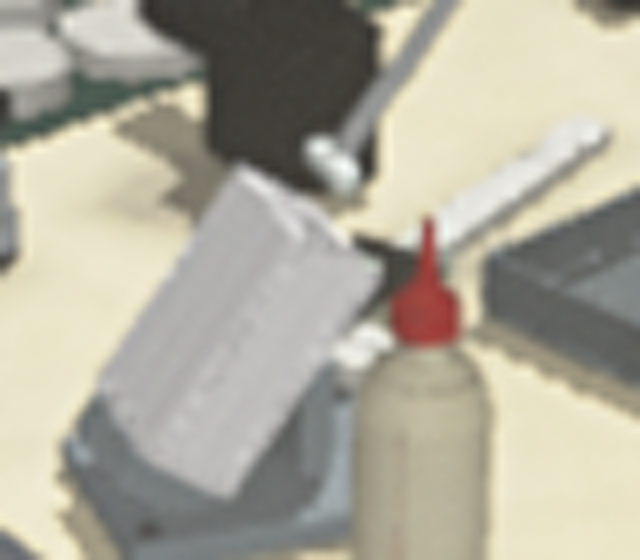

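Run:
```python
from plan import *
rows([(tin(0),RH,2),(tin(-.03),RH,3)])
```

```text
[[-0.0044, 0.0083, -0.0005], [-0.0044, 0.0083, -0.0005], [-0.0059, 0.0081, -0.0], [-0.0059, 0.0081, -0.0], [-0.0059, 0.0081, -0.0]]
[[-0.1, 0.1, -0.0], [-0.1, 0.1, -0.0], [0.0, 0.0, 0.0], [0.0, 0.0, 0.0], [0.0, 0.0, 0.0]]
max 0.0083 0.1 5
```

>>> move_arm(
  dp=[
    [-0.0045,0.0085,-0.0005],
    [-0.0045,0.0085,-0.0005],
    [-0.006,0.008,0],
    [0,0,0],
  ],
  rotation=[
    [0,0,0],
    [0,0,0],
    [0,0,0],
    [0,0,0],
  ],
  jaw=[0,0,0,0],
)

```text
t: 19.62
eef_pos: [0.3704, -0.4043, 0.1751]
eef_rot: [[-0.777, -0.013, 0.63], [-0.63, -0.015, -0.777], [0.02, -1.0, 0.003]]
contact_force: [0.5, 0.5, -1.1]
width: 0.0166
```

```bash
python3 shot.py wrist w19
python3 - <<'E'
from plan import *
barm()
rows([(tin(-.04),RH,3)])
a=cv2.imread("pics/w19.png")[0:220,170:390]
cv2.imwrite("pics/w19c.png",cv2.resize(a,None,fx=2.7,fy=2.7,interpolation=cv2.INTER_CUBIC))
E
```

```text
19.625 [0.3704, -0.4043, 0.1751] [[-0.777, -0.013, 0.63], [-0.63, -0.015, -0.777], [0.02, -1.0, 0.003]] 0.01659496265131048 [ 0.51  0.51 -1.14] [-1.01, 0.06, 1.94, -0.02, 1.13, -0.11]
bar vs mouth: along -10.628518469156651 y -1.0163236396819342 n(+up/left) -0.19992475934938295
[[-0.0059, 0.0078, -0.0003], [-0.0059, 0.0078, -0.0003], [-0.0059, 0.0078, -0.0002]]
[[-0.1, 0.0, -0.0], [-0.1, 0.0, -0.0], [-0.1, 0.0, -0.0]]
max 0.0078 0.1 3
```

View pics/w19c.png

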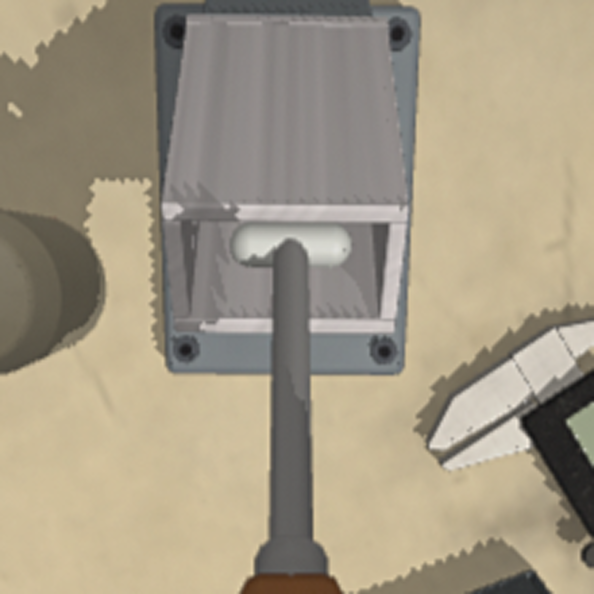

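>>> move_arm(
  dp=[
    [-0.0058,0.008,-0.0003],
    [-0.0058,0.008,-0.0003],
    [-0.0058,0.008,0],
    [-0.0058,0.008,0],
    [-0.0058,0.008,0],
    [0,0,0],
  ],
  rotation=[
    [0,0,0],
    [0,0,0],
    [0,0,0],
    [0,0,0],
    [0,0,0],
    [0,0,0],
  ],
  jaw=[0,0,0,0,0,0],
)

```text
t: 20.42
eef_pos: [0.3937, -0.3852, 0.132]
eef_rot: [[-0.777, -0.013, 0.63], [-0.63, -0.015, -0.777], [0.02, -1.0, 0.004]]
contact_force: [1.2, -0.2, -0.1]
width: 0.0164
```

```bash
python3 shot.py wrist w20
python3 - <<'E'
from plan import *
barm();print(read_state()['contact_force'])
rows([(tin(-.072),RH,2)])
E
```

```text
20.425 [0.3937, -0.3852, 0.132] [[-0.777, -0.013, 0.63], [-0.63, -0.015, -0.777], [0.02, -1.0, 0.004]] 0.01639574926173549 [ 1.17 -0.18 -0.1 ] [-0.95, 0.12, 1.97, -0.02, 1.05, -0.05]
bar vs mouth: along -63.24993024547633 y -0.8646427581338464 n(+up/left) -0.20547768658917556
[-0.0518 -0.132  -0.607 ]
[[-0.0027, 0.0034, -0.0003], [-0.0027, 0.0034, -0.0003]]
[[-0.1, 0.0, -0.0], [-0.1, 0.0, -0.0]]
max 0.0034 0.1 2
```

View pics/w20.png

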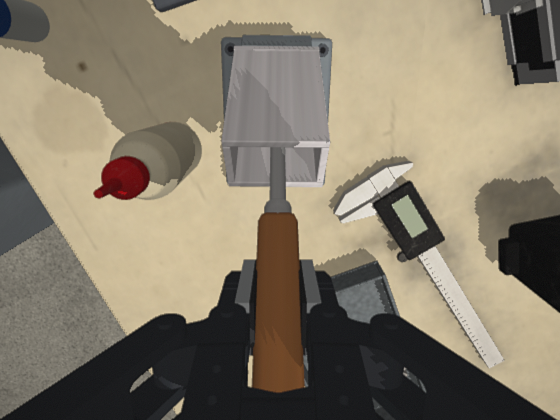

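>>> move_arm(
  dp=[
    [-0.0025,0.0035,0],
    [-0.0025,0.0035,0],
    [0,0,0],
  ],
  rotation=[
    [0,0,0],
    [0,0,0],
    [0,0,0],
  ],
  jaw=[0,0,0],
)

```text
t: 20.85
eef_pos: [0.398, -0.3831, 0.1258]
eef_rot: [[-0.777, -0.011, 0.629], [-0.629, -0.018, -0.777], [0.02, -1.0, 0.007]]
contact_force: [-0.7, 0.2, -1.1]
width: 0.0168
```

Run:
```python
from plan import *
barm();print(read_state()['contact_force'])
```

```text
bar vs mouth: along -71.52062287294297 y -1.754008748367376 n(+up/left) -0.10850184579585481
[-0.7042  0.1782 -1.0747]
```

>>> move_arm(
  dp=[
    [0,0,0],
    [0,0,0],
    [0,0,0],
    [0,0,0],
    [0,0,0],
    [0,0,0],
  ],
  rotation=[
    [0,0,0],
    [0,0,0],
    [0,0,0],
    [0,0,0],
    [0,0,0],
    [0,0,0],
  ],
  jaw=[0.03,0.04,0.05,0.05,0.05,0.05],
)

```text
t: 21.6
eef_pos: [0.3985, -0.384, 0.1273]
eef_rot: [[-0.777, -0.01, 0.629], [-0.629, -0.02, -0.777], [0.02, -1.0, 0.009]]
contact_force: [0.1, 0.5, -0.2]
width: 0.0498
```

```bash
python3 shot.py wrist w21
```

```text
21.6 [0.3985, -0.384, 0.1273] [[-0.777, -0.01, 0.629], [-0.629, -0.02, -0.777], [0.02, -1.0, 0.009]] 0.0497526942587477 [ 0.08  0.53 -0.2 ] [-0.94, 0.13, 1.96, -0.02, 1.04, -0.04]
```

View pics/w21.png

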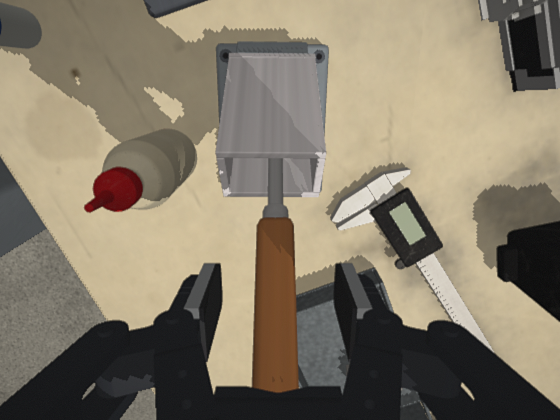

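Run:
```python
from plan import *
pv=fw((42,29,64));k=np.array([.478,-.112,.0762])
d=wf(k)-np.array([42,29,76]);print(pv,d,np.hypot(*d[:2]),np.arctan2(d[1],d[0])-(np.pi-1.5))
s=Cam(camera_model("side"));t=Cam(camera_model("top"))
for n,th in (("a",.15),("b",.2),("c",.25)):
  c=np.array([42+95*np.cos(np.pi-1.5+th),29+95*np.sin(np.pi-1.5+th)])
  print(th,s.proj(np.array([fw((*c,z)) for z in (41,77)])),t.proj(fw((*c,80))),fw((*c,66)))
st=read_state()
th=.2;c=np.array([42+95*np.cos(np.pi-1.5+th),29+95*np.sin(np.pi-1.5+th)])
rows([(st['eef_pos']+[0,0,.17],st['eef_rot'],4),(fw((*c,200)),Rt(.85),12)])
```

```text
[ 0.5697 -0.1391  0.064 ] [-28.976   91.1284   0.2   ] 95.62422174705328 0.23706362633641476
0.15 [[260.9016 267.531 ]
 [260.1104 252.9596]] [[230.3098 210.3482]] [ 0.4813 -0.1044  0.066 ]
0.2 [[262.526  266.4788]
 [261.7723 251.941 ]] [[232.4172 211.0585]] [ 0.4797 -0.1088  0.066 ]
0.25 [[264.0541 265.3911]
 [263.3357 250.8883]] [[234.5611 211.6641]] [ 0.4783 -0.1134  0.066 ]
[[0.0009, -0.0425, 0.0004], [0.0009, -0.0425, 0.0004], [0.0009, -0.0425, 0.0004], [0.0009, -0.0425, 0.0004], [-0.0198, 0.0076, -0.0136], [-0.0216, 0.0076, -0.0106], [-0.0229, 0.0076, -0.0074], [-0.0237, 0.0077, -0.004], [-0.024, 0.0077, -0.0006], [-0.0238, 0.0078, 0.0029], [-0.0232, 0.0078, 0.0063], [-0.022, 0.0079, 0.0096], [-0.0204, 0.0079, 0.0126], [-0.0183, 0.008, 0.0154], [-0.0159, 0.008, 0.0179], [-0.0131, 0.0081, 0.02]]
[[0.0, 0.0, 0.0], [0.0, -0.0, 0.0], [0.0, 0.0, -0.0], [-0.0, 0.0, -0.0], [0.1, -8.3, 0.1], [0.1, -8.3, 0.1], [0.1, -8.3, 0.1], [0.1, -8.3, 0.1], [0.1, -8.3, 0.1], [0.1, -8.3, 0.1], [0.1, -8.3, 0.1], [0.1, -8.3, 0.1], [0.1, -8.3, 0.1], [0.1, -8.3, 0.1], [0.1, -8.3, 0.1], [0.1, -8.3, 0.1]]
max 0.0425 8.3 16
```

>>> move_arm(
  dp=[
    [0.001,-0.0425,0],
    [0.001,-0.0425,0],
    [0.001,-0.0425,0],
    [0.001,-0.0425,0],
    [-0.02,0.0075,-0.0135],
    [-0.0215,0.0075,-0.0105],
    [-0.023,0.0075,-0.0075],
    [-0.0235,0.0075,-0.004],
    [-0.024,0.0075,-0.0005],
    [-0.024,0.008,0.003],
    [-0.023,0.008,0.0065],
    [-0.022,0.008,0.0095],
    [-0.0205,0.008,0.0125],
    [-0.0185,0.008,0.0155],
    [-0.016,0.008,0.018],
    [-0.013,0.008,0.02],
    [0,0,0],
  ],
  rotation=[
    [0,0,0],
    [0,0,0],
    [0,0,0],
    [0,0,0],
    [0,-8.3,0],
    [0,-8.3,0],
    [0,-8.3,0],
    [0,-8.3,0],
    [0,-8.3,0],
    [0,-8.3,0],
    [0,-8.3,0],
    [0,-8.3,0],
    [0,-8.3,0],
    [0,-8.3,0],
    [0,-8.3,0],
    [0,-8.3,0],
    [0,0,0],
  ],
  jaw=[0.05,0.05,0.05,0.05,0.05,0.05,0.05,0.05,0.05,0.05,0.05,0.05,0.05,0.05,0.05,0.05,0.05],
)

```text
t: 23.78
eef_pos: [0.4725, -0.0983, 0.2004]
eef_rot: [[0.786, -0.008, 0.618], [-0.618, -0.021, 0.786], [0.006, -1.0, -0.022]]
contact_force: [-0.8, 0.2, 0.2]
width: 0.0501
```

```bash
python3 shot.py wrist w22;python3 shot.py side s22
```

```text
23.775 [0.4725, -0.0983, 0.2004] [[0.786, -0.008, 0.618], [-0.618, -0.021, 0.786], [0.006, -1.0, -0.022]] 0.05009599987278985 [-0.79  0.22  0.23] [-0.4, -0.12, 2.07, -0.02, 1.19, -1.3]
23.825 [0.4727, -0.099, 0.201] [[0.785, -0.007, 0.62], [-0.62, -0.022, 0.785], [0.008, -1.0, -0.022]] 0.05014342257773324 [-0.21  0.09  0.24] [-0.4, -0.12, 2.06, -0.02, 1.19, -1.3]
```

View pics/w22.png

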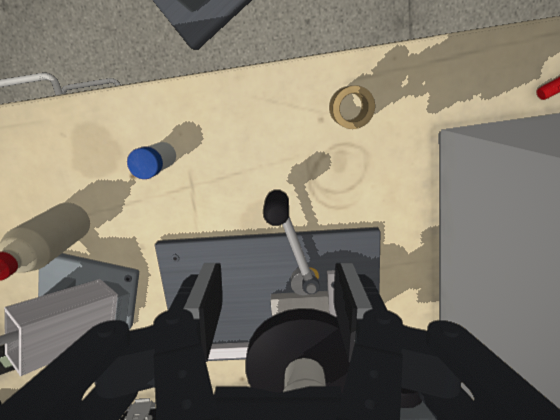

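View pics/s22.png

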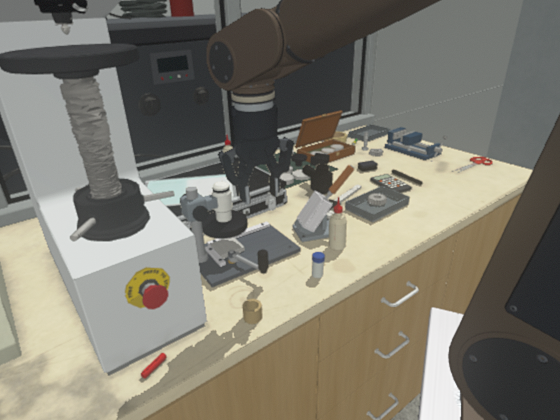

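Run:
```python
import cv2
a=cv2.imread("pics/w22.png")[170:320,230:390]
cv2.imwrite("pics/w22c.png",cv2.resize(a,None,fx=5,fy=4,interpolation=cv2.INTER_CUBIC))
a=cv2.imread("pics/s22.png")[215:290,185:295]
cv2.imwrite("pics/s22c.png",cv2.resize(a,None,fx=7,fy=7,interpolation=cv2.INTER_CUBIC))
```

```text
(no output)
```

View pics/w22c.png

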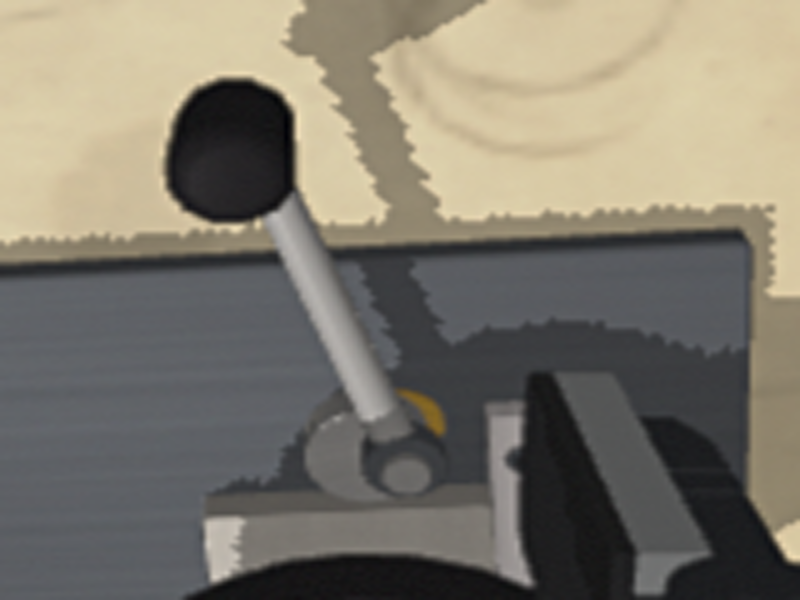

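View pics/s22c.png

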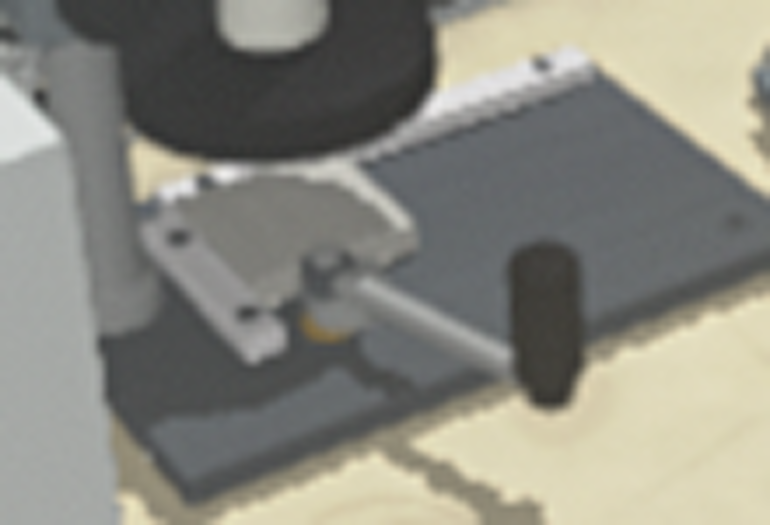

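Run:
```python
from plan import *
import json
w=Cam(json.load(open("pics/w22.json")))
for z in (.055,.06,.065):
  k=w.atz((276.4,207.5),z);d=wf(k)[:2]-[42,29];print(k,np.hypot(*d),np.arctan2(d[1],d[0])-(np.pi-1.5))
hub=(230+408/5,170+475/4);print("hub",wf(w.atz(hub,.05)))
for z in (.04,.05,.06): print("hub z",z,wf(w.atz(hub,z)))
for n,u in (("block -x+y corner",(230+203/5,170+518/4)),("endrail in",(230+490/5,170+510/4))): print(n,wf(w.atz(u,.027)))
k=np.array([.479,-.1115,.13])
rows([(k,Rt(.85),3)])
```

```text
[ 0.4804 -0.111   0.055 ] 93.62421787894813 0.21931571734327204
[ 0.4792 -0.1099  0.06  ] 95.10763624149665 0.21197890902999794
[ 0.478  -0.1088  0.065 ] 96.59601673160809 0.20486782319082586
hub [42.281  34.5001 50.    ]
hub z 0.04 [42.723  28.4442 40.    ]
hub z 0.05 [42.281  34.5001 50.    ]
hub z 0.06 [41.8391 40.556  60.    ]
block -x+y corner [ 0.6158 10.4116 27.    ]
endrail in [59.6337  9.3834 27.    ]
[[0.0038, 0.0239, -0.0013], [0.0039, 0.0239, -0.0014], [0.004, 0.0238, -0.0015]]
[[0.4, 1.0, 0.2], [0.4, 1.0, 0.2], [0.4, 1.0, 0.2]]
max 0.0239 1.0 3
```

Run:
```python
from plan import *
k=np.array([.479,-.110,.12])
rows([(k,Rt(.70),2),(k*[1,1,0]+[0,0,.085],Rt(.7),1)])
```

```text
[[0.0052, 0.0408, -0.0013], [0.0056, 0.0408, -0.0012], [0.0, 0.035, 0.0]]
[[0.6, 5.8, 0.3], [0.6, 5.8, 0.3], [0.0, 0.0, 0.0]]
max 0.0408 5.8 3
```

>>> move_arm(
  dp=[
    [0.005,0.04,-0.0015],
    [0.0055,0.04,-0.001],
    [0,0.02,0],
    [0,0,0],
  ],
  rotation=[
    [0.6,5.8,0.3],
    [0.6,5.8,0.3],
    [0,0,0],
    [0,0,0],
  ],
  jaw=[0.05,0.05,0.05,0.05],
)

```text
t: 24.38
eef_pos: [0.4813, -0.1151, 0.1029]
eef_rot: [[0.631, 0.008, 0.776], [-0.776, -0.004, 0.631], [0.008, -1.0, 0.004]]
contact_force: [-0.1, -0.4, 1.1]
width: 0.0502
```

```bash
python3 shot.py wrist w23
python3 - <<'E'
from plan import *
k=np.array([.479,-.110,.05])
rows([(k,Rt(.70),2)])
E
```

```text
24.375 [0.4813, -0.1151, 0.1029] [[0.631, 0.008, 0.776], [-0.776, -0.004, 0.631], [0.008, -1.0, 0.004]] 0.05024973989571526 [-0.07 -0.41  1.06] [-0.44, 0.03, 2.12, -0.0, 0.98, -1.12]
[[-0.0033, 0.027, 0.0004], [-0.0032, 0.027, 0.0005]]
[[-0.1, -0.5, 0.3], [-0.1, -0.5, 0.3]]
max 0.027 0.5 2
```

View pics/w23.png

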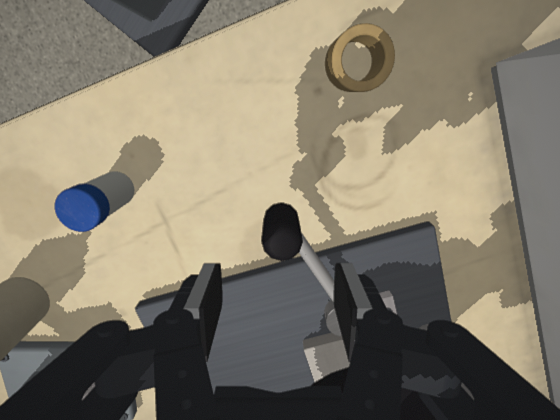

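>>> move_arm(
  dp=[
    [-0.003,0.025,0.0005],
    [-0.003,0.024,0.0005],
    [0,0,0],
    [0,0,0],
  ],
  rotation=[
    [0,-0.5,0],
    [0,-0.5,0],
    [0,0,0],
    [0,0,0],
  ],
  jaw=[0.05,0.05,0.05,0.05],
)

```text
t: 24.92
eef_pos: [0.4851, -0.1143, 0.0619]
eef_rot: [[0.642, 0.023, 0.767], [-0.767, -0.011, 0.642], [0.023, -1.0, 0.01]]
contact_force: [0.2, -0.1, 0.6]
width: 0.0497
```

```bash
python3 shot.py wrist w24
python3 - <<'E'
from plan import *
k=np.array([.479,-.110,.05])
rows([(k,Rt(.70),1)])
E
```

```text
24.925 [0.4851, -0.1143, 0.0619] [[0.642, 0.023, 0.767], [-0.767, -0.011, 0.642], [0.023, -1.0, 0.01]] 0.0497205398767095 [ 0.21 -0.08  0.6 ] [-0.43, 0.1, 2.14, -0.0, 0.88, -1.13]
[[-0.0074, 0.0116, -0.002]]
[[-0.6, -0.2, 1.3]]
max 0.0116 1.3 1
```

View pics/w24.png

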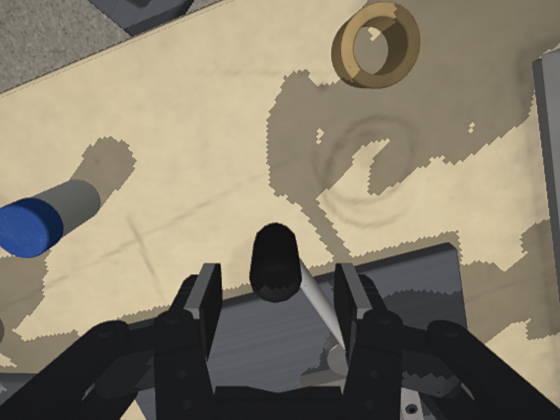

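>>> move_arm(
  dp=[
    [-0.0075,0.008,-0.002],
    [0,0.004,0],
    [0,0,0],
  ],
  rotation=[
    [-0.6,0,1.3],
    [0,0,0],
    [0,0,0],
  ],
  jaw=[0.05,0.05,0.05],
)

```text
t: 25.35
eef_pos: [0.4797, -0.1102, 0.051]
eef_rot: [[0.642, 0.002, 0.767], [-0.767, -0.002, 0.642], [0.002, -1.0, 0.001]]
contact_force: [-0.2, -0.3, -0.7]
width: 0.0498
```

```bash
python3 shot.py wrist w25
python3 - <<'E'
from plan import *
k=np.array([.479,-.110,.05])
rows([(k,Rt(.70),1)])
E
```

```text
25.35 [0.4797, -0.1102, 0.051] [[0.642, 0.002, 0.767], [-0.767, -0.002, 0.642], [0.002, -1.0, 0.001]] 0.04980467762399043 [-0.17 -0.31 -0.66] [-0.43, 0.12, 2.14, -0.0, 0.88, -1.13]
[[-0.0007, 0.0011, -0.0005]]
[[-0.0, -0.2, 0.2]]
max 0.0011 0.2 1
```

View pics/w25.png

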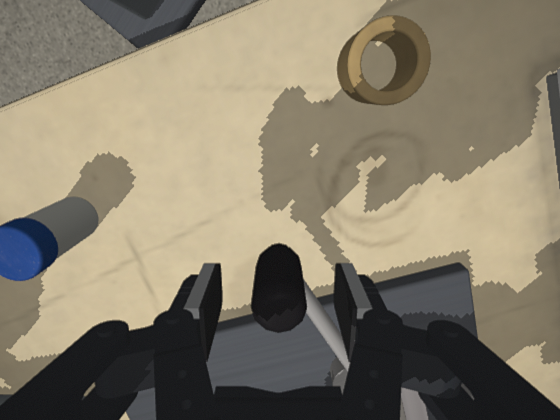

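>>> move_arm(
  dp=[
    [0,0,0],
    [0,0,0],
    [0,0,0],
    [0,0,0],
    [0,0,0],
  ],
  rotation=[
    [0,0,0],
    [0,0,0],
    [0,0,0],
    [0,0,0],
    [0,0,0],
  ],
  jaw=[0.035,0.025,0.0,0.0,0.0],
  grip_force=70,
)

```text
t: 26.02
eef_pos: [0.48, -0.1103, 0.0515]
eef_rot: [[0.642, 0.002, 0.767], [-0.767, -0.002, 0.642], [0.003, -1.0, 0.001]]
contact_force: [0.2, -0.3, -0.4]
width: 0.0198
```

```bash
python3 shot.py wrist w26
```

```text
26.025 [0.48, -0.1103, 0.0515] [[0.642, 0.002, 0.767], [-0.767, -0.002, 0.642], [0.003, -1.0, 0.001]] 0.01978513163420049 [ 0.22 -0.31 -0.43] [-0.43, 0.12, 2.14, -0.0, 0.88, -1.13]
```

View pics/w26.png

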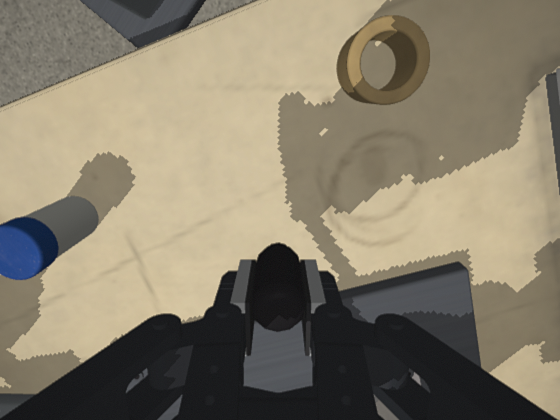

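```bash
cat > arc.py <<'E'
import sys
from plan import *
P=fw((42,29,0))
def info():
    s=read_state();p=s['eef_pos'];d=wf(p)[:2]-[42,29]
    print("t",round(s['t'],2),"radius",np.hypot(*d),"theta",np.arctan2(d[1],d[0])%(2*np.pi)-(np.pi-1.5),"heading",np.arctan2(s['eef_rot'][1,2],s['eef_rot'][0,2]),"F",s['contact_force'],"q6",s['qpos'][5],"z",p[2],"tilt y",s['eef_rot'][:,1],"w",s['width'])
    return s
if __name__=="__main__":
    s=info();p=s['eef_pos'];dth=float(sys.argv[1])
    r=P-p;r[2]=0
    Rz=R.from_euler('z',dth,degrees=True).as_matrix()
    dw=r-Rz@r
    print("row dp tool",s['eef_rot'].T@dw,"rot y",-dth)
E
python3 arc.py 6
```

```text
t 26.07 radius 94.2410958625494 theta 0.21343409347314624 heading 0.6970298536336687 F [ 0.1645 -1.0485  1.0138] q6 -1.1284194634448501 z 0.05144725311926966 tilt y [ 0.0023 -0.0017 -1.    ] w 0.019540689628329787
row dp tool [ 0.0057  0.     -0.0081] rot y -6.0
```

>>> move_arm(
  dp=[
    [0.0057,0,-0.0081],
    [0.0057,0,-0.0081],
    [0.0057,0,-0.0081],
  ],
  rotation=[
    [0,-6,0],
    [0,-6,0],
    [0,-6,0],
  ],
  jaw=[0,0,0],
)

```text
t: 26.45
eef_pos: [0.4758, -0.1399, 0.0515]
eef_rot: [[0.852, 0.004, 0.523], [-0.523, -0.002, 0.852], [0.004, -1.0, 0.0]]
contact_force: [1.5, -0.3, -0.1]
width: 0.0198
```

```bash
python3 arc.py 6
```

```text
t 26.45 radius 93.93422501303569 theta 0.5332379573775761 heading 1.0205662995267046 F [ 1.532  -0.3202 -0.0724] q6 -1.5115911833693971 z 0.0514759894100953 tilt y [ 0.0039 -0.002  -1.    ] w 0.01976008911926995
row dp tool [ 0.0056  0.     -0.008 ] rot y -6.0
```

>>> move_arm(
  dp=[
    [0.0056,0,-0.008],
    [0.0056,0,-0.008],
    [0.0056,0,-0.008],
    [0.0056,0,-0.008],
    [0.0056,0,-0.008],
  ],
  rotation=[
    [0,-6,0],
    [0,-6,0],
    [0,-6,0],
    [0,-6,0],
    [0,-6,0],
  ],
  jaw=[0,0,0,0,0],
)

```text
t: 27.08
eef_pos: [0.4899, -0.1876, 0.0515]
eef_rot: [[1.0, 0.007, 0.013], [-0.013, -0.0, 1.0], [0.007, -1.0, -0.0]]
contact_force: [1.2, 0.7, 0.8]
width: 0.0196
```

```bash
python3 arc.py 4
```

```text
t 27.07 radius 93.44004379081524 theta 1.0705510400372922 heading 1.557699625376266 F [1.2125 0.6815 0.8311] q6 -2.1213075119665405 z 0.05145686368441765 tilt y [ 0.0068 -0.0004 -1.    ] w 0.01957470868351912
row dp tool [ 0.0037  0.     -0.0054] rot y -4.0
```

>>> move_arm(
  dp=[
    [0.0037,0,-0.0054],
    [0.0037,0,-0.0054],
    [0.0037,0,-0.0054],
  ],
  rotation=[
    [0,-4,0],
    [0,-4,0],
    [0,-4,0],
  ],
  jaw=[0,0,0],
)

```text
t: 27.45
eef_pos: [0.5015, -0.2028, 0.0515]
eef_rot: [[0.98, 0.004, -0.198], [0.198, 0.003, 0.98], [0.005, -1.0, 0.002]]
contact_force: [-1.5, 1.4, 2.5]
width: 0.02
```

```bash
python3 arc.py 4
```

```text
t 27.45 radius 93.33242686994916 theta 1.2758094868643215 heading 1.7705925360052948 F [-1.4555  1.3912  2.5463] q6 -2.3488985980758845 z 0.051457136752517466 tilt y [ 0.0043  0.0033 -1.    ] w 0.020025540980998142
row dp tool [ 0.0036  0.     -0.0054] rot y -4.0
```

>>> move_arm(
  dp=[
    [0.0036,0,-0.0055],
    [0.0036,0,-0.0055],
    [0.0036,0,-0.0055],
  ],
  rotation=[
    [0,-3.5,0],
    [0,-3.5,0],
    [0,-3.5,0],
  ],
  jaw=[0,0,0],
)

```text
t: 27.82
eef_pos: [0.5149, -0.2145, 0.0514]
eef_rot: [[0.926, -0.001, -0.377], [0.377, 0.009, 0.926], [0.002, -1.0, 0.008]]
contact_force: [-2.8, 3.2, 4.4]
width: 0.0198
```

```bash
python3 arc.py 4
```

```text
t 27.82 radius 93.21559787364423 theta 1.4667041550096416 heading 1.9569012810837827 F [-2.7863  3.1867  4.4049] q6 -2.5415738498917615 z 0.051423319295073294 tilt y [-0.0009  0.0085 -1.    ] w 0.019753409472283937
row dp tool [ 0.0036 -0.     -0.0054] rot y -4.0
```

>>> move_arm(
  dp=[
    [0.0036,0,-0.0055],
    [0.0036,0,-0.0055],
    [0.0018,0,-0.0027],
    [0,0,0],
  ],
  rotation=[
    [0,-3.5,0],
    [0,-3.5,0],
    [0,-2,0],
    [0,0,0],
  ],
  jaw=[0,0,0,0],
)

```text
t: 28.32
eef_pos: [0.5284, -0.2223, 0.0515]
eef_rot: [[0.854, -0.004, -0.52], [0.521, 0.01, 0.854], [0.002, -1.0, 0.011]]
contact_force: [-1.1, 1.7, 1.2]
width: 0.0197
```

```bash
python3 arc.py 4; python3 shot.py side s27;python3 - <<'E'
import cv2
a=cv2.imread("pics/s27.png")[205:290,185:295]
cv2.imwrite("pics/s27c.png",cv2.resize(a,None,fx=7,fy=7,interpolation=cv2.INTER_CUBIC))
E
```

```text
t 28.32 radius 92.98986337860929 theta 1.6338293095380019 heading 2.1182647535716317 F [-1.0624  1.7258  1.1806] q6 -2.701325519884564 z 0.05146419976789296 tilt y [-0.0038  0.0102 -0.9999] w 0.01972107554641881
row dp tool [ 0.0037 -0.     -0.0054] rot y -4.0
28.325 [0.5284, -0.2223, 0.0515] [[0.854, -0.004, -0.52], [0.521, 0.01, 0.854], [0.002, -1.0, 0.011]] 0.01972107554641881 [-1.06  1.73  1.18] [-0.58, 0.28, 1.94, 0.01, 0.93, -2.7]
```

View pics/s27c.png

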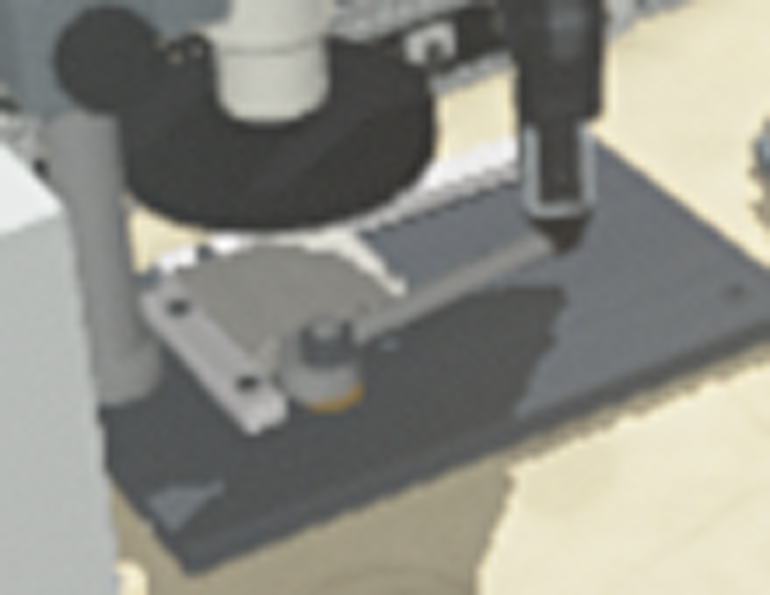

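>>> move_arm(
  dp=[
    [0,0,0],
    [0,0,0],
    [0,0,0],
    [0,0,0],
    [0,0,0],
  ],
  rotation=[
    [0,0,0],
    [0,0,0],
    [0,0,0],
    [0,0,0],
    [0,0,0],
  ],
  jaw=[0.03,0.04,0.045,0.045,0.045],
)

```text
t: 29.0
eef_pos: [0.5278, -0.2223, 0.0509]
eef_rot: [[0.854, -0.004, -0.52], [0.52, 0.011, 0.854], [0.002, -1.0, 0.011]]
contact_force: [-1.1, 0.7, 0.4]
width: 0.045
```

```bash
python3 arc.py 4; python3 shot.py wrist w28
```

```text
t 29.0 radius 93.21340350390757 theta 1.6288169079902919 heading 2.117234676834779 F [-1.1369  0.7025  0.4044] q6 -2.7007491674248763 z 0.05088919721132783 tilt y [-0.0045  0.0106 -0.9999] w 0.04504420380902721
row dp tool [ 0.0036 -0.0001 -0.0054] rot y -4.0
29.0 [0.5278, -0.2223, 0.0509] [[0.854, -0.004, -0.52], [0.52, 0.011, 0.854], [0.002, -1.0, 0.011]] 0.04504420380902721 [-1.14  0.7   0.4 ] [-0.58, 0.29, 1.94, 0.01, 0.92, -2.7]
```

View pics/w28.png

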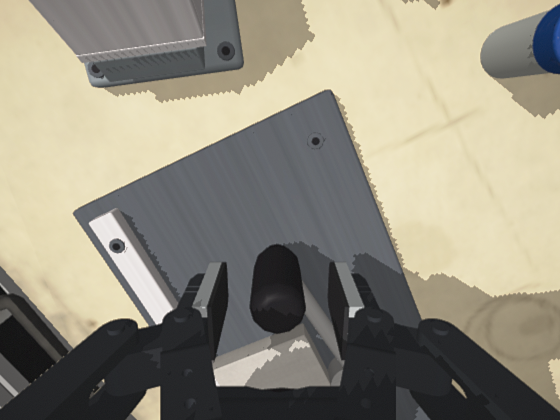

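>>> move_arm(
  dp=[
    [0,-0.02,0],
    [0,-0.035,0],
    [0,-0.035,0],
    [-0.01,-0.035,0],
    [-0.03,-0.035,0],
    [-0.03,-0.03,0],
    [0,0,0],
  ],
  rotation=[
    [0,0,0],
    [0,0,0],
    [0,0,0],
    [0,3,0],
    [0,3,0],
    [0,3,0],
    [0,0,0],
  ],
  jaw=[0.045,0.045,0.045,0.045,0.045,0.045,0.045],
)

```text
t: 29.92
eef_pos: [0.4663, -0.2579, 0.2568]
eef_rot: [[0.926, 0.003, -0.376], [0.376, 0.004, 0.926], [0.004, -1.0, 0.002]]
contact_force: [-0.1, -0.6, 0.0]
width: 0.0453
```

```bash
python3 shot.py wrist w29; python3 shot.py side s29;python3 - <<'E'
import cv2
a=cv2.imread("pics/s29.png")[180:290,185:355]
cv2.imwrite("pics/s29c.png",cv2.resize(a,None,fx=4.7,fy=4.7,interpolation=cv2.INTER_CUBIC))
E
```

```text
29.925 [0.4663, -0.2579, 0.2568] [[0.926, 0.003, -0.376], [0.376, 0.004, 0.926], [0.004, -1.0, 0.002]] 0.04533896595956949 [-0.09 -0.61  0.02] [-0.7, -0.05, 1.9, 0.01, 1.29, -2.66]
29.975 [0.4663, -0.2571, 0.255] [[0.926, 0.001, -0.377], [0.377, 0.006, 0.926], [0.003, -1.0, 0.005]] 0.04499552736046951 [-0.71 -0.05  0.13] [-0.7, -0.05, 1.9, 0.01, 1.29, -2.66]
```

View pics/w29.png

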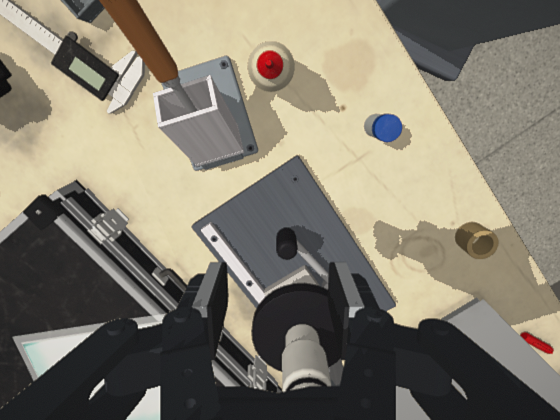

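View pics/s29c.png

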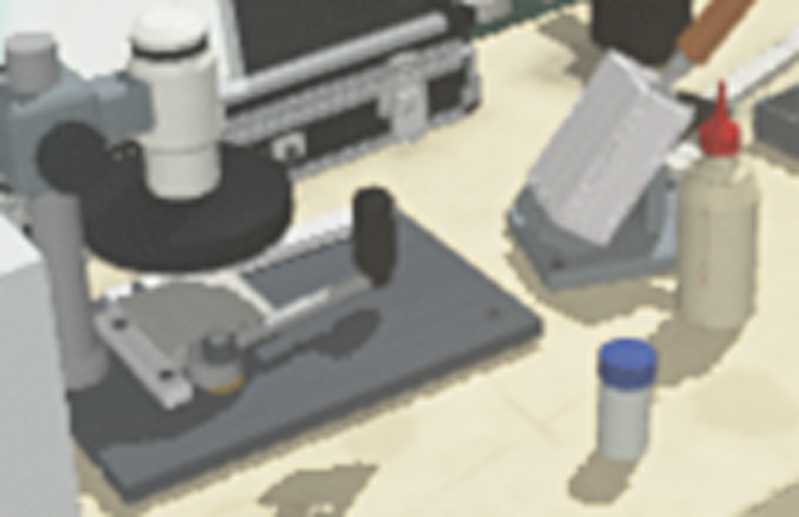

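Measuring the final lever angle, the block and the stick from these views.

Run:
```python
from plan import *
import json,cv2
s=Cam(camera_model("side"));w=Cam(json.load(open("pics/w29.json")))
kt=np.array((375,195))/4.7+[185,180]; km=np.array((375,240))/4.7+[185,180]
for th in (1.53,1.58,1.63,1.68,1.75,1.82):
    a=np.pi-1.5+th;c=(42+95*np.cos(a),29+95*np.sin(a))
    print(th,"side z77,z41",s.proj(np.array([fw((*c,77)),fw((*c,41))])).round(1).tolist(),"wrist z59",w.proj(np.array([fw((*c,79)),fw((*c,41))])).round(1).tolist())
print("obs side top/mid",kt,km)
# stick: handle end/bottom by wrist
print("bar expected; handle bottom wrist px",w.proj(M-A*.075+A*.095), "mouth",w.proj(M))
a=cv2.imread("pics/w29.png")[200:330,180:350]
cv2.imwrite("pics/w29c.png",cv2.resize(a,None,fx=4.5,fy=4.5,interpolation=cv2.INTER_CUBIC))
```

```text
1.53 side z77,z41 [[266.4, 222.8], [266.9, 236.2]] wrist z59 [[293.6, 245.6], [292.0, 231.3]]
1.58 side z77,z41 [[265.2, 222.0], [265.8, 235.3]] wrist z59 [[289.7, 248.2], [288.5, 233.7]]
1.63 side z77,z41 [[263.9, 221.2], [264.5, 234.5]] wrist z59 [[286.0, 251.0], [285.1, 236.3]]
1.68 side z77,z41 [[262.6, 220.4], [263.2, 233.8]] wrist z59 [[282.5, 254.0], [282.0, 239.0]]
1.75 side z77,z41 [[260.6, 219.5], [261.3, 232.8]] wrist z59 [[277.9, 258.3], [277.8, 243.0]]
1.82 side z77,z41 [[258.5, 218.6], [259.2, 231.9]] wrist z59 [[273.6, 262.9], [273.9, 247.3]]
obs side top/mid [264.7872 221.4894] [264.7872 231.0638]
bar expected; handle bottom wrist px [[172.2603  85.7013]] mouth [[183.0271 100.072 ]]
```

View pics/w29c.png

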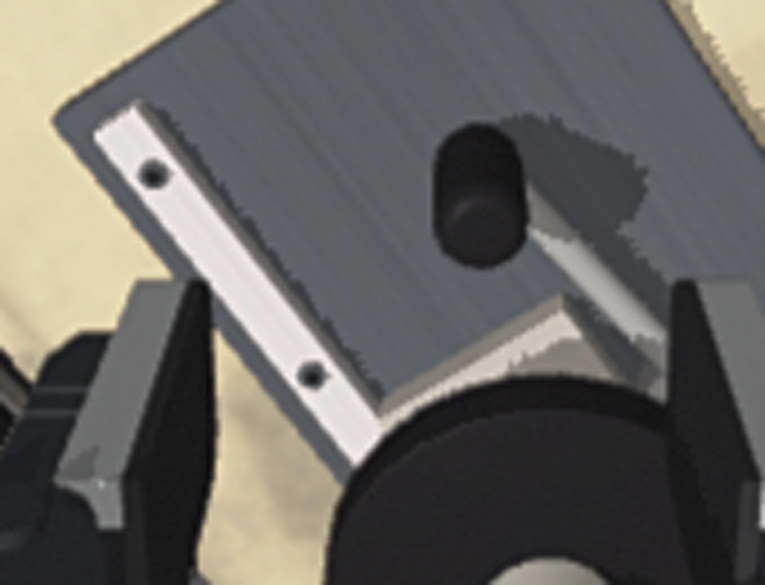

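Run:
```python
from plan import *
import json
w=Cam(json.load(open("pics/w29.json")))
o=lambda u:np.array(u)/4.5+[180,200]
for n,u,z in (("block(-x,+y) (0,10)",(563,318),.027),("rail/block (0,-50)",(378,415),.024),("rail end (-107,-50)",(140,103),.024),("rail end out (-107,-65?)",(95,135),.024),("knob top axis",(482,222),.077)):
    p=wf(w.atz(o(u),z));print(n,p.round(1))
d=p[:2]-[42,29];print(np.hypot(*d),np.arctan2(d[1],d[0])%(2*np.pi)-(np.pi-1.5))
print(read_state()['joint_velocities'].round(3),read_state()['contact_force'])
```

```text
block(-x,+y) (0,10) [ 2.5  9.2 27. ]
rail/block (0,-50) [  0.9 -48.6  24. ]
rail end (-107,-50) [-106.6  -47.7   24. ]
rail end out (-107,-65?) [-106.1  -62.4   24. ]
knob top axis [-52.3  18.2  77. ]
94.95035380143645 1.6144931583642244
[ 0.013  0.038  0.03  -0.001 -0.004  0.   ] [ 0.4703  0.1283 -0.8332]
```

>>> move_arm(
  dp=[
    [0,0,0],
    [0,0,0],
    [0,0,0],
    [0,0,0],
  ],
  rotation=[
    [0,0,0],
    [0,0,0],
    [0,0,0],
    [0,0,0],
  ],
  jaw=[0.045,0.045,0.045,0.045],
)

```text
t: 30.52
eef_pos: [0.4661, -0.2538, 0.2483]
eef_rot: [[0.925, -0.007, -0.381], [0.381, 0.014, 0.924], [-0.002, -1.0, 0.016]]
contact_force: [-0.4, -0.1, 0.1]
width: 0.0452
```

```bash
python3 -c "
from rig import *
print(sign_off(), read_state()['t'])"
```

```text
the job is handed in; nothing more can be done
the job is handed in; nothing more can be done
```

I did the whole job and handed it in at about 30.5 s; the hand-in gave no verdict.

**What I did:**
- Took the stick from its holder and nudged the block against the side rail, then along it into the corner. I pressed once more on each face.
- Put the stick back in its holder, tip down.
- Swung the clamp lever past its peak, let go and lifted the arm clear.

**Last checks:**
- **Block:** before I turned the lever, pushing against each rail gave a firm stop of about 4 to 8 N. The wrist camera then put the block's free corner at (0.6, 10.4) mm, against the ideal (0, 10) mm.
- **Clamp lever:** it reads 1.63 from the arm's position and about 1.60 to 1.64 from the cameras, inside the 1.53 to 1.82 window. The resistance peaked near 1.47 in my readings and then dropped.
- **Stick:** the pictures show it standing in the sleeve. The cross bar was about 8 mm above the sleeve floor when I let go.
- **Other objects:** the bottle, vial, bushing and microscope look untouched in the last pictures.

**Disagreements and gaps:**
- The last wrist picture put the block's free corner at x = 2.5 mm, against 0.6 mm before. I put that down to picking the wrong edge of the block; the end rail leaves no room for such a shift. In the same picture the side rail also came out about 2 mm off in y.
- I could not measure how hard the clamp's disc presses on the block.
- The arm was still drifting a few millimetres in free air when I handed in.

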